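# Weigh a lot of oak offcuts and stamp the ticket

## Task

Weigh this lot of oak offcuts: stack every offcut on the bench, one on another, in a single steady, level pile over the middle of the scale's pan. The ticket stamp has a snap-fit dust cap: squeeze its two yellow side tabs together, lift it off and set it down on the bench. With the pile standing, press the stamp's red plunger right down to its stop and let it come up again; do not disturb the bottle, the label roll and the cork carton.

Things in the scene. Friction and masses are not known exactly. Their poses are not given: they have to be found in the camera images.
- wedge_mid (a point): Dark brown oak offcut, 140 long x 58 wide mm, flat underside; its top slopes evenly along the length, 31 mm high at the -x end, 37 mm at the +x end. x along its length, z up; sides upright; 0.1 to 0.27 kg. Point: mid length and width, 17 mm above the underside. May be absent (None).
- taper_mid (a point): Pale oak offcut, 132 long x 57 wide mm, flat underside; its top slopes evenly the other way, 36 mm high at the -x end, 29 mm at the +x end. x along its length, z up; sides upright; 0.1 to 0.27 kg. Point: mid length and width, 16 mm above the underside. May be absent (None).
- undercut_mid (a point): Orange-brown oak offcut, 130 long x 56 wide x 32 high mm, flat top; its underside is flat only from 25 mm on the -x side of the middle to the +x end: towards the -x end it is cut away at a slant, up to 16 mm high at the end. It is balanced on the flat part. x along its length, z up; sides upright; 0.1 to 0.27 kg. Point: mid length and width, 16 mm above the underside. May be absent (None).
- bevel_mid (a point): Light tan oak offcut, 130 long x 56 wide x 32 high mm, flat underside; its top is flat only from the -x end to 15 mm past the middle, then it is bevelled down to 14 mm high at the +x end. x along its length, z up; sides upright; 0.1 to 0.27 kg. Point: mid length and width, 16 mm above the underside. May be absent (None).
- ridge_mid (a point): Wine-red stained oak offcut, 110 long x 56 wide mm, flat underside, sides 26 mm high and above them a top like a gable roof whose ridge, along x, is 42 mm high: nothing rests steadily on it. Always present. x along its length, z up; sides upright; 0.1 to 0.27 kg. Point: mid length and width, 21 mm above the underside.
- pan_centre (a point): Middle of the upper face of the scale's square steel pan, 120 x 120 mm, level, 62 mm above the bench. The white scale under it is 180 x 170 mm and fixed; seen from the pan it reaches 105 mm to the -x side (where the display is), 75 mm to +x and 85 mm to either y side. This point's axes are the scale's own.
- stamp: Ticket stamp, fixed to the bench; it stands on a 130 x 120 mm plate 8 mm thick, with a paper ticket on it. Black bridge 56 (x) x 88 (y) mm, its deck 94 mm above the bench. Two black catches stand 11 mm above the deck at y = +-31 to 43 mm. Origin on the bench under the plunger's axis, z up.
- head_top (a point): Centre of the top of the stamp's red spring plunger head, 32 mm across, 140 mm above the bench when up; it moves down with the head. Under the cap until that is taken off.
- plunger (a joint): How far the stamp's plunger is pressed down, in m: 0 up, 0.020 at its stop. Its spring asks for 3 N to start and 8 N at the stop, and brings it up again.
- cap_tabs (a point): Middle between the two yellow tabs of the grey dust cap snapped over the plunger head. Cap 52 (x) x 46 (y) x 53 high mm, open below, 0.08 kg; this point is on its axis, 34 mm above its lower edge, 128 mm above the bench while on the stamp. The tabs, at its two y sides, are 24 mm wide (x), reach from 16 to 48 mm above the lower edge and measure 62 mm over their outer faces.
- tab_left (a joint): How far the tab on the cap's +y side is squeezed in, in m: 0 out, 0.006 at its stop (1 N to start, 5 N at the stop). While both tabs are held in, their hooks are clear of the stamp's catches and the cap lifts straight off; let go, they spring out.
- tab_right (a joint): The same for the tab on the cap's -y side.
- bottle: Bystander: full green wine bottle, 290 mm high, 74 mm across; origin under its middle.
- label_roll: Bystander: roll of labels standing on end, 85 mm high, 100 mm across; origin under its middle.
- cork_box: Bystander: small carton of corks, 100 x 130 x 60 mm high; origin under its middle.
Not all that is in view belongs to the job. Of the things like the stamp, leave any that is purple or turquoise; of the rest the smaller one is meant.

How it is judged:
By the outcome, as a careful person would: the job done as asked, in the order asked, and still so for the second after the job is handed in, with the robot touching nothing.
Of wedge, taper, undercut, bevel only 2 to 4 are there at a start; the rules pass over those that are not, and their reading is None.
At some moment in a run one of wedge, taper, undercut may be knocked a few centimetres aside while the robot is not near it.
Once in a run the grip may slacken for a moment while it holds something.
It also fails if it takes over 210 s, if anything falls off the work surface, if the arm or the gripper's body presses on something with over 40 N, if the wrist force passes 120 N, or if a joint passes its speed limit or range.

## Robot

A 6-joint arm with a two-finger parallel gripper is mounted at the origin on the work surface. World frame = base frame: x ahead of the robot, y to its left, z up, the work surface at z = 0. Lengths are in m, angles in rad, forces in N, time in s.
With the tool pointing down it reaches from about 0.25 to 0.775 m from the base axis. Payload 8.9 kg.
Tool frame: the origin (TCP) lies midway between the tips of the shut fingers; the grasp point (between the pads) lies 19 mm behind it (arm.tcp_to_grasp is the distance from the TCP to the grasp point, in m); z points along the fingers, y is the direction in which the jaws open and shut (so a half turn about z gives the same grasp; the last joint's range is limited). The gripper opens to 85 mm and grips with 20 to 120 N. Pads are 22 mm wide; open, the fingers measure 114 mm over their backs; the gripper's body (76 mm by 85 mm) begins 54 mm behind the grasp point. The pads swing forward as they close: fully open they stand 13 mm farther back than shut.
Start: joints at [-1.48, 0.291, -0.153, 1.127, 0, 1.431], TCP at [0.12, -0.511, 0.231] pointing down, gripper open.
Joint ranges: [-2.52, 2.52], [-0.91, 1.74], [-1.3, 1.37], [-1.96, 2.02], [-1.52, 1.47], [-3.14, 3.14]. Speed limits (rad/s): [2.22, 2.22, 2.79, 3.14, 3.14, 3.14].

## Interface

Orientations are given as a unit quaternion [w, x, y, z].
In Python, from plant import arm gives the robot as it stands. The module is installed in compiled form; this text tells all that it offers.
- The arm moves only by the tool arm_command, never from a script. Its argument "steps" is a list of rows, each an object with "linear": the shift along the tool's x, y, z in m, a list of three; "angular": the turn, a rotation vector about the tool's x, y, z in rad, a list of three. A call has exactly 10 rows; each row is the pose to reach, as a shift and turn from the pose commanded when the call began, along the tool's axes at that moment; what a row does not reach only later rows make up. A row lasts 1/12 s, in which the tool goes at most 41.7 mm and 7.16 degrees, less where a joint would pass 70% of its speed; a pose out of reach is approached as far as the arm can. A call with a gripper value outside its range is refused whole. "claw" is the closure, from -1 (fully open) to 1 (shut), set as the call begins (left out, the last holds). The fingers move at their own pace and stop on an object; "newtons" is the grip in N (left out, the last holds). Time passes only in rows, so rows that repeat a pose let the fingers close, or fill a call up. It gives the time, the measured TCP pose, the force and the opening at its end, in the units of the state.
- arm.read_state(): the state, without advancing time (a new reading comes with each control period).
- arm.read_camera(name): name is "side" or "top" or "wrist"; returns a dict with "color" (420x560x3 uint8, red, green, blue), "K" (3x3 intrinsics, pixels), "origin" and "attitude" of the camera in the world. Camera axes: x right, y down, z forward; pixel columns grow to the right and rows downward; lengths in m; the calibration is good to about 2 mm. The wrist camera is an equidistant fisheye: a pixel r from the principal point sees the ray r / f radians off the axis. A picture is of the moment at which its call begins. There is no depth.
- arm.sign_off(): hands the job in, once; it reports no verdict.
Trained networks look in the newest picture that a camera, given by its name, has taken for a name from the list of things; names that differ only in an ending like _2 or _b are one class to them, and where a whole thing is asked for, a point or a joint stands for the part that bears it (a point fixed in the world has none). Each returns a list of dicts, best first, with "confidence" (0 to 1); they miss things now and then, are a little off and sometimes report something else, mostly with a low value. They report only what shows in the picture. A call takes as long as a camera call. They do not tell look-alikes from the thing itself.
- arm.trace(camera, thing): "pixels" (420x560 bool, what is visible of it) and "xy" ([column, row] in pixels, amid what is visible of it).
- arm.place_of(camera, thing): "xy" ([column, row] in pixels: a listed point, or the origin of a listed thing).
The state is a dict: "time_s": time; "q": joint angles; "joint_vel": joint speeds; "joint_torque": joint torques, N m; "position": TCP position; "eef_rot": TCP orientation; "ft_force": force on the tool from outside, world axes, zero at the start; "torque": the same for the moment, N m; "grip_width": finger opening in m.
Only numpy, scipy, OpenCV 4.12 (cv2) and the standard library are available. Lean on these libraries where they do the work, as an engineer would, in place of code of your own. Each camera call takes 0.05 s, during which the arm holds its last target. There are 200 camera calls.

## Working session

There is one attempt and no reset: what is moved stays moved. The work goes in short steps, Python scripts to look and compute and a tool call to move; the robot and the scene stay as the last step left them, time stands still between calls to the robot, and variables do not carry over. Pictures are saved under pics/ and viewed, about 12 in all and at most 16, crops included, and the job is handed in when it is done.

Besides the shell and the picture viewer there is one more tool, called after "Request:" as name(argument=value, ...), one argument or row to a line, values as JSON. arm_command: Moves the arm, as the interface text tells. Its arguments: {"type":"object","properties":{"steps":{"type":"array","items":{"type":"object","properties":{"linear":{"type":"array","items":{"type":"number"}},"angular":{"type":"array","items":{"type":"number"}}}}},"claw":{"type":"number"},"newtons":{"type":"number"}},"required":["steps"]}

```bash
mkdir -p pics
cat > h.py <<'E'
import numpy as np, cv2
from plant import arm
from scipy.spatial.transform import Rotation as R
def rot(a):
    a=np.array(a,float)
    return a if a.shape==(3,3) else R.from_quat(np.r_[a[1:],a[0]]).as_matrix()
def ray(c,xy,wrist=False):
    K=np.array(c["K"]); u=(xy[0]-K[0,2])/K[0,0]; v=(xy[1]-K[1,2])/K[1,1]
    if wrist:
        th=np.hypot(u,v); d=np.array([u/th*np.sin(th),v/th*np.sin(th),np.cos(th)]) if th>1e-9 else np.array([0,0,1.])
    else: d=np.array([u,v,1.])
    return np.array(c["origin"],float), rot(c["attitude"])@d
def at_z(c,xy,z,wrist=False):
    o,d=ray(c,xy,wrist); return o+d*(z-o[2])/d[2]
def proj(c,P,wrist=False):
    P=np.atleast_2d(P); p=(P-np.array(c["origin"]))@rot(c["attitude"]); K=np.array(c["K"])
    if wrist:
        r=np.hypot(p[:,0],p[:,1]); th=np.arctan2(r,p[:,2]); s=th/np.maximum(r,1e-9)
        u,v=p[:,0]*s,p[:,1]*s
    else: u,v=p[:,0]/p[:,2],p[:,1]/p[:,2]
    return np.c_[K[0,0]*u+K[0,2],K[1,1]*v+K[1,2]]
def save(c,n,crop=None,s=1):
    im=c["color"][:,:,::-1]
    if crop: x0,y0,x1,y1=crop; im=im[y0:y1,x0:x1]
    cv2.imwrite("pics/"+n,cv2.resize(np.ascontiguousarray(im),None,fx=s,fy=s,interpolation=cv2.INTER_CUBIC))
E
python3 - <<'E'
from h import *
c=arm.read_camera("top"); s=arm.read_camera("side")
im=np.hstack([c["color"],s["color"]])
save(c,"top0.png",s=1.4); save(s,"side0.png",s=1.4)
for n,k in(("top",c),("side",s)): print(n,k["K"],k["origin"],k["attitude"])
Z=dict(wedge_mid=.017,taper_mid=.016,undercut_mid=.016,bevel_mid=.016,ridge_mid=.021,pan_centre=.062,stamp=0,head_top=.14,cap_tabs=.128,bottle=0,label_roll=0,cork_box=0)
for t,z in Z.items():
  for n,k in(("top",c),("side",s)):
    for r in arm.place_of(n,t):
      print(t,n,np.round(r["confidence"],2),np.round(r["xy"]),np.round(at_z(k,r["xy"],z),3))
print(arm.read_state())
E
```

```text
top [[522.31868431   0.         284.02930467]
 [  0.         522.31868431 212.34538935]
 [  0.           0.           1.        ]] [0.42545881 0.06567276 1.6500407 ] [-0.02944826  0.7166495  -0.69645193  0.02238312]
side [[423.04155383   0.         279.6312885 ]
 [  0.         423.04155383 209.7088177 ]
 [  0.           0.           1.        ]] [ 0.42580139 -0.87462836  0.7238912 ] [-0.48060249  0.8747874  -0.05601514  0.0251109 ]
wedge_mid top 0.88 [314. 241.] [ 0.459 -0.012  0.017]
wedge_mid top 0.63 [188. 220.] [0.513 0.384 0.017]
wedge_mid side 0.65 [251. 262.] [ 0.45  -0.011  0.017]
taper_mid top 0.87 [283. 187.] [0.625 0.088 0.016]
taper_mid side 0.65 [310. 237.] [0.621 0.076 0.016]
bevel_mid top 0.75 [348. 245.] [ 0.45  -0.117  0.016]
bevel_mid side 0.91 [254. 293.] [ 0.449 -0.128  0.016]
bevel_mid side 0.63 [394. 389.] [ 0.691 -0.417  0.016]
bevel_mid side 0.55 [256. 160.] [0.509 0.591 0.016]
ridge_mid top 0.93 [266. 244.] [0.444 0.137 0.021]
ridge_mid side 0.83 [249. 226.] [0.455 0.149 0.021]
pan_centre top 0.75 [434. 226.] [ 0.512 -0.371  0.062]
pan_centre side 0.59 [294. 
[... 1048 characters left out ...]
.692 -0.409  0.   ]
{'time_s': 1.3, 'q': array([-1.48032946e+00,  2.90679613e-01, -1.53404425e-01,  1.12675301e+00,
        1.08031437e-05,  1.43151624e+00]), 'joint_vel': array([-0.00030962, -0.00045748, -0.00104016, -0.00036281,  0.0004075 ,
        0.00039748]), 'joint_torque': array([-2.78199863e-03, -5.37022877e+01,  3.31645811e+01,  1.63789853e-03,
       -5.70166412e-04, -7.78978460e-06]), 'position': array([ 0.1195739 , -0.51117581,  0.23131405]), 'eef_rot': array([-2.02250961e-05,  9.93409294e-01,  1.14620998e-01,  5.89690512e-06]), 'ft_force': array([ 0.36767719, -0.65335894, -0.31725954]), 'torque': array([-0.01265242,  0.02960342, -0.01261688]), 'grip_width': 0.08558368329205708}
```

View images.

View pics/top0.png

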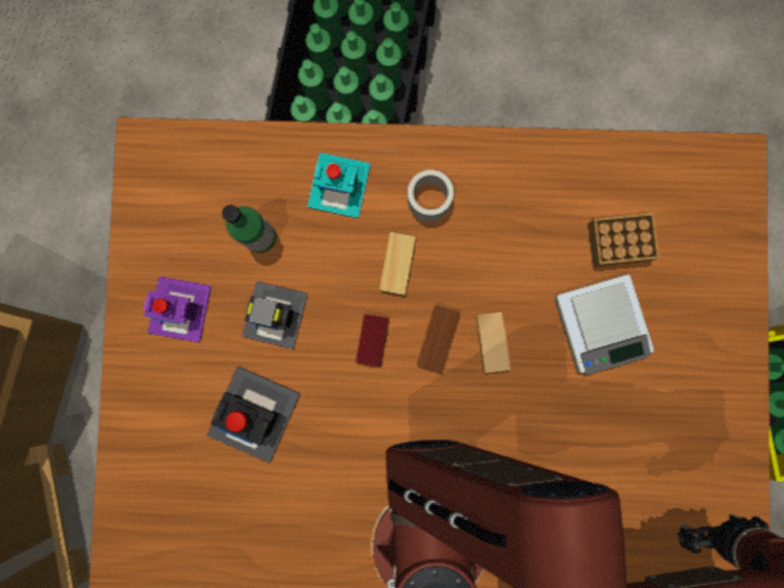

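View pics/side0.png

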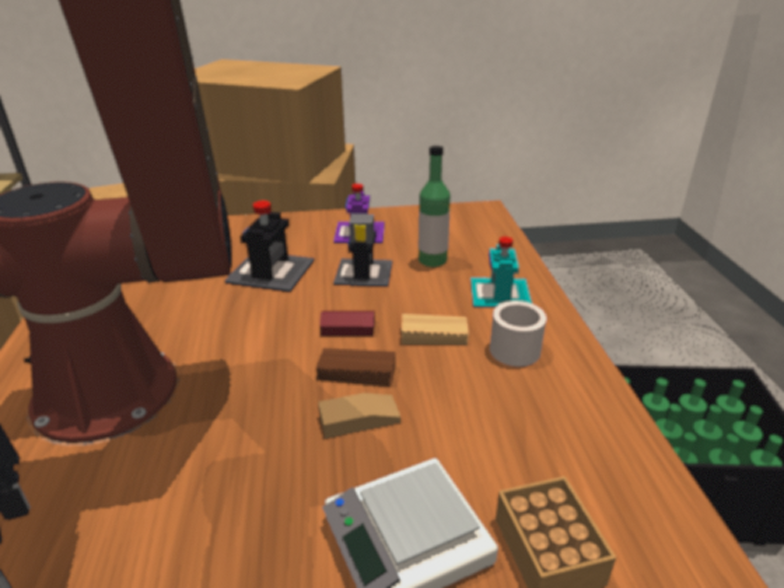

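```bash
cat > fit.py <<'E'
from h import *
from scipy.optimize import minimize
def prism(prof,w):  # prof: list of (x,z) ; extruded in y
    return np.array([[x,s*w/2,z] for x,z in prof for s in(-1,1)])
M=dict(wedge=prism([(-.07,0),(.07,0),(.07,.037),(-.07,.031)],.058),
 taper=prism([(-.066,0),(.066,0),(.066,.029),(-.066,.036)],.057),
 bevel=prism([(-.065,0),(.065,0),(.065,.014),(.015,.032),(-.065,.032)],.056),
 ridge=np.array([[x,y,z] for x in(-.055,.055) for y,z in((-.028,0),(.028,0),(-.028,.026),(.028,.026),(0,.042))]),
 cap=np.array([[x,y,z] for x in(-.026,.026) for y in(-.023,.023) for z in(0,.053)]+[[x,y,z] for x in(-.012,.012) for y in(-.031,.031) for z in (.016,.048)]))
def hullmask(uv,shape,S=4):
    m=np.zeros((shape[0],shape[1]),np.uint8)
    cv2.fillConvexPoly(m,cv2.convexHull(np.round((uv)*16).astype(np.int32)),255,lineType=cv2.LINE_AA,shift=4)
    return m/255.
def verts(name,p,z=0): 
    c,s=np.cos(p[2]),np.sin(p[2]); V=M[name]
    return np.c_[p[0]+c*V[:,0]-s*V[:,1],p[1]+s*V[:,0]+c*V[:,1],V[:,2]+z]
def fit(name,views,p0,z=0,yaws=None):
    """views: list of (cam,mask,wrist). returns list of (cost,p) for both directions"""
    def cost(p):
        t=0
        for c,m,w in views:
            h=hullmask(proj(c,verts(name,p,z),w),m.shape)
            t+=1-np.minimum(h,m).sum()/np.maximum(h,m).sum()
        return t/len(views)
    out=[]
    for y in (yaws if yaws is not None else (p0[2],p0[2]+np.pi)):
        x=np.array([p0[0],p0[1],y])
        for step in (.01,.003):
            sx=np.vstack([x,x+[step,0,0],x+[0,step,0],x+[0,0,step*12]])
            x=minimize(cost,x,method="Nelder-Mead",options=dict(initial_simplex=sx,xatol=1e-4,fatol=1e-4,maxiter=150)).x
        out.append((round(cost(x),4),np.round(x,4)))
    return sorted(out,key=lambda a:a[0])
def move(P,yaw,tilt=None):
    """print shift in tool axes to get TCP to P with jaw (tool y) direction at world yaw (mod pi), pointing down"""
    s=arm.read_state(); Rt=rot(s["eef_rot"]); best=None
    for k in range(-2,3):
        a=yaw+k*np.pi; y=np.array([np.cos(a),np.sin(a),0]); z=np.array([0,0,-1.]); x=np.cross(y,z)
        rv=R.from_matrix(Rt.T@np.c_[x,y,z]).as_rotvec()
        if best is None or np.linalg.norm(rv)<np.linalg.norm(best): best=rv
    print("q6",round(s["q"][5],3),"linear",np.round(Rt.T@(np.array(P)-s["position"]),4),"angular",np.round(best,4))
E
python3 - <<'E'
from fit import *
c=arm.read_camera("top"); s=arm.read_camera("side")
P=dict(wedge=(.459,-.012,.1),taper=(.625,.088,.1),bevel=(.45,-.117,0.1),ridge=(.444,.137,0.1))
for n,p in P.items():
    v=[]
    for nm,k in(("top",c),("side",s)):
        r=[x for x in arm.trace(nm,n+"_mid")]
        r=[x for x in r if np.linalg.norm(at_z(k,x["xy"],.02)[:2]-p[:2])<.05]
        if r: v.append((k,np.array(r[0]["pixels"],float),False))
    print(n,len(v),fit(n,v,p,yaws=(-.2,.2,2.94,3.34)))
# pan in top: bright low-sat region near 434,226
im=c["color"]; cv2.imwrite("pics/pan.png",cv2.resize(np.ascontiguousarray(im[180:280,380:480,::-1]),None,fx=6,fy=6,interpolation=cv2.INTER_CUBIC))
tr=arm.trace("top","cap_tabs"); 
for r in tr: print(r["confidence"],r["xy"],cv2.minAreaRect(np.argwhere(r["pixels"])[:,::-1].astype(np.float32)))
tr=arm.trace("top","stamp")
for r in tr: print(r["confidence"],r["xy"],r["pixels"].sum())
E
```

```text
wedge 2 [(np.float64(0.0755), array([ 0.4563, -0.0092, -0.2649])), (np.float64(0.0762), array([ 0.4563, -0.0089, -0.2699])), (np.float64(0.0822), array([ 0.4567, -0.0091,  2.8761])), (np.float64(0.0824), array([ 0.4569, -0.009 ,  2.8734]))]
taper 2 [(np.float64(0.0784), array([ 0.6226,  0.0847, -0.1465])), (np.float64(0.0785), array([ 0.6223,  0.0847, -0.1433])), (np.float64(0.0862), array([0.6223, 0.085 , 2.964 ])), (np.float64(0.0863), array([0.6219, 0.0848, 2.9698]))]
bevel 2 [(np.float64(0.1031), array([ 0.4536, -0.1312,  0.1467])), (np.float64(0.1033), array([ 0.4535, -0.1311,  0.1459])), (np.float64(0.1343), array([ 0.4508, -0.1311,  3.2817])), (np.float64(0.1345), array([ 0.4507, -0.1312,  3.2807]))]
ridge 2 [(np.float64(0.1088), array([ 0.4495,  0.1369, -0.1158])), (np.float64(0.1088), array([ 0.4495,  0.1371, -0.1077])), (np.float64(0.1092), array([0.4496, 0.137 , 3.0373])), (np.float64(0.1093), array([0.4497, 0.137 , 3.0443]))]
0.78 [192.8, 222.1] ((189.0882568359375, 222.14707946777344), (24.011028289794922, 19.160314559936523), 14.03624439239502)
0.28 [284.4, 186.7] ((284.0477294921875, 187.84219360351562), (18.172508239746094, 42.20829391479492), 10.491477966308594)
0.93 [239.6, 134.5] 1516
0.68 [182.9, 298.4] 2722
0.65 [128.3, 220.2] 1752
0.58 [201.6, 224.4] 1231
0.2 [350.2, 244.4] 811
```

View pics/pan.png

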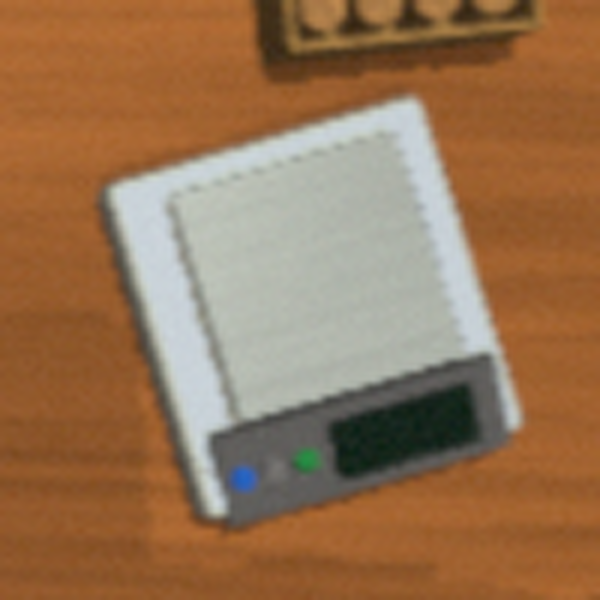

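Run:
```python
from fit import *
c=arm.read_camera("top")
p=np.array([[170,197],[392,133],[462,345],[237,420]])/6+[380,180]
Q=np.array([at_z(c,x,.062)[:2] for x in p]); print(Q.round(4),Q.mean(0))
print([np.linalg.norm(Q[i]-Q[i-1]).round(3) for i in range(4)])
d=Q[0]+Q[1]-Q[2]-Q[3]; e=Q[0]+Q[3]-Q[1]-Q[2]; print(np.arctan2(d[1],d[0]),np.arctan2(e[1],e[0])-np.pi/2)
move((.4565,-.009,.21),-.265+np.pi/2)
```

```text
[[ 0.5511 -0.2948]
 [ 0.5868 -0.4068]
 [ 0.4803 -0.4427]
 [ 0.4393 -0.3298]] [ 0.51435315 -0.36852881]
[np.float64(0.117), np.float64(0.118), np.float64(0.112), np.float64(0.12)]
0.3140435503389653 0.32900266095352615
q6 1.431 linear [ 0.4424 -0.4122  0.0213] angular [-1.000e-04  0.000e+00  4.948e-01]
```

Request:
arm_command(
  steps=[
    {"linear": [0.04,-0.037,0.002],"angular": [0,0,0.05]},
    {"linear": [0.075,-0.07,0.004],"angular": [0,0,0.1]},
    {"linear": [0.1,-0.094,0.006],"angular": [0,0,0.15]},
    {"linear": [0.13,-0.121,0.008],"angular": [0,0,0.2]},
    {"linear": [0.16,-0.149,0.01],"angular": [0,0,0.25]},
    {"linear": [0.19,-0.177,0.012],"angular": [0,0,0.3]},
    {"linear": [0.22,-0.205,0.014],"angular": [0,0,0.35]},
    {"linear": [0.25,-0.233,0.016],"angular": [0,0,0.4]},
    {"linear": [0.28,-0.261,0.018],"angular": [0,0,0.45]},
    {"linear": [0.31,-0.289,0.02],"angular": [0,0,0.495]},
  ],
  claw=-1,
  newtons=40,
)

```text
time_s: 2.78
position: [0.3521, -0.1637, 0.2119]
eef_rot: [0.0, 0.991, -0.134, 0.0]
ft_force: [1.1, -1.5, 1.3]
grip_width: 0.085
```

Run:
```python
from fit import *
print(arm.read_state()["position"]); move((.4565,-.009,.21),-.265+np.pi/2)
```

```text
[ 0.35211694 -0.16373343  0.21191416]
q6 2.786 linear [ 0.0597 -0.1769  0.0019] angular [ 0.0004 -0.001  -0.0031]
```

Request:
arm_command(
  steps=[
    {"linear": [0.006,-0.018,0],"angular": [0,0,-0.12]},
    {"linear": [0.012,-0.036,0],"angular": [0,0,-0.24]},
    {"linear": [0.018,-0.053,0],"angular": [0,0,-0.36]},
    {"linear": [0.024,-0.071,0],"angular": [0,0,-0.48]},
    {"linear": [0.03,-0.089,0],"angular": [0,0,-0.6]},
    {"linear": [0.036,-0.107,0],"angular": [0,0,-0.72]},
    {"linear": [0.042,-0.124,0],"angular": [0,0,-0.84]},
    {"linear": [0.048,-0.142,0],"angular": [0,0,-0.96]},
    {"linear": [0.054,-0.16,0],"angular": [0,0,-1.08]},
    {"linear": [0.06,-0.177,0],"angular": [0,0,-1.2]},
  ],
)

```text
time_s: 3.62
position: [0.4562, -0.0095, 0.2118]
eef_rot: [0.0, 0.891, 0.453, 0.0]
ft_force: [-0.2, 0.1, -0.3]
grip_width: 0.0857
```

Request:
arm_command(
  steps=[
    {"linear": [0,0,0],"angular": [0,0,-0.12]},
    {"linear": [0,0,0],"angular": [0,0,-0.24]},
    {"linear": [0,0,0],"angular": [0,0,-0.36]},
    {"linear": [0,0,0],"angular": [0,0,-0.48]},
    {"linear": [0,0,0],"angular": [0,0,-0.6]},
    {"linear": [0,0,0],"angular": [0,0,-0.72]},
    {"linear": [0,0,0],"angular": [0,0,-0.84]},
    {"linear": [0,0,0],"angular": [0,0,-0.96]},
    {"linear": [0,0,0],"angular": [0,0,-1.08]},
    {"linear": [0,0,0],"angular": [0,0,-1.2]},
  ],
)

```text
time_s: 4.45
position: [0.4557, -0.0104, 0.2117]
eef_rot: [0.0, 0.48, 0.877, 0.0]
ft_force: [-0.0, 0.1, 0.3]
grip_width: 0.085
```

Request:
arm_command(
  steps=[
    {"linear": [0,0,0],"angular": [0,0,-0.12]},
    {"linear": [0,0,0],"angular": [0,0,-0.24]},
    {"linear": [0,0,0],"angular": [0,0,-0.36]},
    {"linear": [0,0,0],"angular": [0,0,-0.48]},
    {"linear": [0,0,0],"angular": [0,0,-0.6]},
    {"linear": [0,0,0],"angular": [0,0,-0.72]},
    {"linear": [0,0,0],"angular": [0,0,-0.74]},
    {"linear": [0,0,0],"angular": [0,0,-0.74]},
    {"linear": [0,0,0],"angular": [0,0,-0.74]},
    {"linear": [0,0,0],"angular": [0,0,-0.74]},
  ],
)

```text
time_s: 5.28
position: [0.4557, -0.0104, 0.2117]
eef_rot: [0.0, 0.134, 0.991, -0.0]
ft_force: [0.6, 0.1, 0.6]
grip_width: 0.0854
```

```bash
cat >> fit.py <<'E'
def wfit(name,p,k=None,z=0,yaws=None,tol=.06):
    c=k or arm.read_camera("wrist")
    r=[x for x in arm.trace("wrist",name+"_mid") if np.linalg.norm(at_z(c,x["xy"],z+.02,True)[:2]-p[:2])<tol]
    if not r: print("none"); return c,None
    m=np.array(r[0]["pixels"],float)
    f=fit(name,[(c,m,True)],p,z,yaws); print(name,round(r[0]["confidence"],2),m.sum(),f); return c,f
E
python3 - <<'E'
from fit import *
print(arm.read_state()["q"])
c,f=wfit("wedge",(.4565,-.009,-.265))
print(c["K"],c["origin"],c["attitude"])
im=c["color"].copy()
uv=proj(c,verts("wedge",f[0][1]),True)
cv2.polylines(im,[cv2.convexHull(uv.astype(np.int32))],True,(0,255,0),1)
c["color"]=im; save(c,"w1.png")
move((.4565,-.009,.005),-.265+np.pi/2)
E
```

```text
[-1.83542669e-01  1.72957236e-01 -3.61833956e-01  1.03597387e+00
 -8.55000690e-06  8.60771530e-02]
wedge 0.96 7726.0 [(np.float64(0.0246), array([ 0.4593, -0.0069,  2.872 ])), (np.float64(0.0368), array([ 0.4586, -0.0068, -0.2717]))]
[[325.1922621    0.         280.65980714]
 [  0.         325.1922621  211.75934419]
 [  0.           0.           1.        ]] [0.393194   0.00719476 0.35331276] [0.10339653 0.78875408 0.60072103 0.07943805]
q6 0.085 linear [-0.0004  0.0016  0.2067] angular [ 0.      0.     -0.0035]
```

View pics/w1.png

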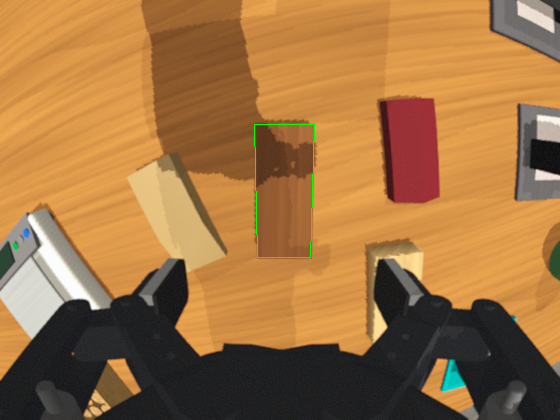

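Request:
arm_command(
  steps=[
    {"linear": [-0.006,-0.022,0.012],"angular": [0,0,0]},
    {"linear": [-0.012,-0.043,0.025],"angular": [0,0,0]},
    {"linear": [-0.018,-0.065,0.037],"angular": [0,0,0]},
    {"linear": [-0.024,-0.087,0.05],"angular": [0,0,0]},
    {"linear": [-0.03,-0.108,0.062],"angular": [0,0,0]},
    {"linear": [-0.036,-0.13,0.075],"angular": [0,0,0]},
    {"linear": [-0.042,-0.152,0.087],"angular": [0,0,0]},
    {"linear": [-0.048,-0.173,0.1],"angular": [0,0,0]},
    {"linear": [-0.048,-0.173,0.1],"angular": [0,0,0]},
    {"linear": [-0.048,-0.173,0.1],"angular": [0,0,0]},
  ],
)

```text
time_s: 6.22
position: [0.4558, -0.1904, 0.111]
eef_rot: [-0.001, 0.134, 0.991, 0.0]
ft_force: [0.0, 0.6, 0.2]
grip_width: 0.0855
```

Run:
```python
from fit import *
c,f=wfit("wedge",(.4565,-.009,-.265))
c,g=wfit("bevel",(.4536,-.131,.146),c)
for n,p in(("wedge",f),("bevel",g)):
    if p: print(n,proj(c,verts(n,p[0][1]),True).round(0).tolist())
save(c,"w2.png",s=1.4)
```

```text
wedge 0.63 12465.0 [(np.float64(0.0349), array([ 0.4585, -0.0041, -0.2645])), (np.float64(0.0468), array([ 0.4601, -0.0041,  2.9002]))]
bevel 0.7 12376.0 [(np.float64(0.0341), array([ 0.4541, -0.1283,  0.1537])), (np.float64(0.1041), array([ 0.4539, -0.128 ,  3.2796]))]
wedge [[458.0, 76.0], [508.0, 85.0], [448.0, 234.0], [496.0, 232.0], [468.0, 248.0], [519.0, 245.0], [477.0, 71.0], [530.0, 83.0]]
bevel [[289.0, 126.0], [355.0, 98.0], [350.0, 268.0], [408.0, 242.0], [353.0, 275.0], [414.0, 247.0], [335.0, 229.0], [404.0, 199.0], [290.0, 125.0], [365.0, 94.0]]
```

View pics/w2.png

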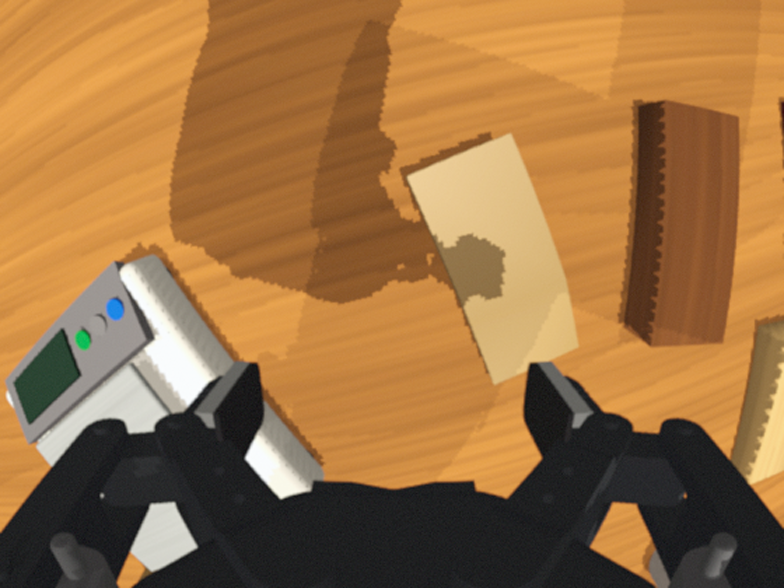

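Run:
```python
from fit import *
move((.4585,-.0065,.09),-.265+np.pi/2)
```

```text
q6 -0.275 linear [0.0463 0.1769 0.0222] angular [ 0.0002  0.0004 -0.0016]
```

Request:
arm_command(
  steps=[
    {"linear": [0.006,0.022,0.002],"angular": [0,0,0]},
    {"linear": [0.012,0.045,0.004],"angular": [0,0,0]},
    {"linear": [0.018,0.067,0.007],"angular": [0,0,0]},
    {"linear": [0.024,0.09,0.01],"angular": [0,0,0]},
    {"linear": [0.03,0.112,0.013],"angular": [0,0,0]},
    {"linear": [0.036,0.135,0.016],"angular": [0,0,0]},
    {"linear": [0.041,0.156,0.019],"angular": [0,0,0]},
    {"linear": [0.046,0.177,0.022],"angular": [0,0,0]},
    {"linear": [0.046,0.177,0.022],"angular": [0,0,0]},
    {"linear": [0.046,0.177,0.022],"angular": [0,0,0]},
  ],
)

```text
time_s: 7.2
position: [0.4586, -0.0056, 0.0902]
eef_rot: [0.0, 0.131, 0.991, -0.0]
ft_force: [0.1, -0.8, 0.1]
grip_width: 0.0853
```

Request:
arm_command(
  steps=[
    {"linear": [0,0,0.012],"angular": [0,0,0]},
    {"linear": [0,0,0.024],"angular": [0,0,0]},
    {"linear": [0,0,0.036],"angular": [0,0,0]},
    {"linear": [0,0,0.048],"angular": [0,0,0]},
    {"linear": [0,0,0.06],"angular": [0,0,0]},
    {"linear": [0,0,0.07],"angular": [0,0,0]},
    {"linear": [0,0,0.078],"angular": [0,0,0]},
    {"linear": [0,0,0.086],"angular": [0,0,0]},
    {"linear": [0,0,0.086],"angular": [0,0,0]},
    {"linear": [0,0,0.086],"angular": [0,0,0]},
  ],
)

```text
time_s: 8.03
position: [0.4586, -0.0073, 0.0037]
eef_rot: [-0.0, 0.133, 0.991, -0.0]
ft_force: [-0.3, -0.1, 0.3]
grip_width: 0.0854
```

Request:
arm_command(
  steps=[
    {"linear": [0,0,0],"angular": [0,0,0]},
    {"linear": [0,0,0],"angular": [0,0,0]},
    {"linear": [0,0,0],"angular": [0,0,0]},
    {"linear": [0,0,0],"angular": [0,0,0]},
    {"linear": [0,0,0],"angular": [0,0,0]},
    {"linear": [0,0,0],"angular": [0,0,0]},
    {"linear": [0,0,0],"angular": [0,0,0]},
    {"linear": [0,0,0],"angular": [0,0,0]},
    {"linear": [0,0,0],"angular": [0,0,0]},
    {"linear": [0,0,0],"angular": [0,0,0]},
  ],
  claw=1,
  newtons=60,
)

```text
time_s: 8.87
position: [0.4591, -0.0072, 0.0045]
eef_rot: [0.001, 0.133, 0.991, -0.0]
ft_force: [-1.5, -0.6, 6.8]
grip_width: 0.0572
```

Run:
```python
from fit import *
s=arm.read_state(); print(s["position"],s["grip_width"],s["ft_force"])
P=s["position"]+[0,0,.13]
move(P,-.265+np.pi/2)
move((.513,-.368,P[2]),.32+np.pi/2)
```

```text
[ 0.45912709 -0.00723159  0.00445749] 0.05722906112003895 [-1.51753993 -0.57912745  6.75427547]
q6 0.092 linear [-0.0002 -0.     -0.13  ] angular [-0.0001  0.0012 -0.0018]
q6 0.092 linear [-0.1472 -0.3338 -0.1298] angular [-4.000e-04  1.100e-03 -5.868e-01]
```

Request:
arm_command(
  steps=[
    {"linear": [0,0,-0.005],"angular": [0,0,0]},
    {"linear": [0,0,-0.02],"angular": [0,0,0]},
    {"linear": [0,0,-0.04],"angular": [0,0,0]},
    {"linear": [0,0,-0.06],"angular": [0,0,0]},
    {"linear": [0,0,-0.08],"angular": [0,0,0]},
    {"linear": [0,0,-0.1],"angular": [0,0,0]},
    {"linear": [0,0,-0.12],"angular": [0,0,0]},
    {"linear": [0,0,-0.13],"angular": [0,0,0]},
    {"linear": [0,0,-0.13],"angular": [0,0,0]},
    {"linear": [0,0,-0.13],"angular": [0,0,0]},
  ],
)

```text
time_s: 9.7
position: [0.4589, -0.0071, 0.134]
eef_rot: [0.001, 0.133, 0.991, 0.0]
ft_force: [-0.0, -0.7, -1.5]
grip_width: 0.0567
```

Request:
arm_command(
  steps=[
    {"linear": [-0.012,-0.027,0],"angular": [0,0,-0.05]},
    {"linear": [-0.026,-0.06,0],"angular": [0,0,-0.11]},
    {"linear": [-0.042,-0.095,0],"angular": [0,0,-0.17]},
    {"linear": [-0.058,-0.132,0],"angular": [0,0,-0.23]},
    {"linear": [-0.074,-0.168,0],"angular": [0,0,-0.29]},
    {"linear": [-0.09,-0.205,0],"angular": [0,0,-0.35]},
    {"linear": [-0.106,-0.241,0],"angular": [0,0,-0.41]},
    {"linear": [-0.122,-0.277,0],"angular": [0,0,-0.48]},
    {"linear": [-0.136,-0.309,0],"angular": [0,0,-0.54]},
    {"linear": [-0.147,-0.334,0],"angular": [0,0,-0.587]},
  ],
)

```text
time_s: 10.53
position: [0.5117, -0.3705, 0.1319]
eef_rot: [-0.001, -0.16, 0.987, 0.001]
ft_force: [0.6, 0.3, -1.5]
grip_width: 0.0571
```

Run:
```python
from fit import *
s=arm.read_state(); print(s["position"],s["grip_width"],s["ft_force"],s["time_s"])
c=arm.read_camera("wrist"); save(c,"w3.png")
for r in arm.place_of("wrist","pan_centre"): print(r["confidence"],at_z(c,r["xy"],.062,True))
zb=s["position"][2]-.0045
wfit("wedge",(s["position"][0],s["position"][1],.32),c,z=zb,yaws=(.32,),tol=.1)
move((.513,-.368,.0665+.003),.32+np.pi/2)
```

```text
[ 0.51167392 -0.37053304  0.13188262] 0.05712797011786684 [ 0.61436274  0.26084719 -1.49392195] 10.5333
wedge 0.74 35899.0 [(np.float64(0.2225), array([ 0.5099, -0.3705,  0.3247]))]
q6 -1.059 linear [-0.0019  0.0007  0.0621] angular [ 0.002  -0.0012 -0.0024]
```

View pics/w3.png

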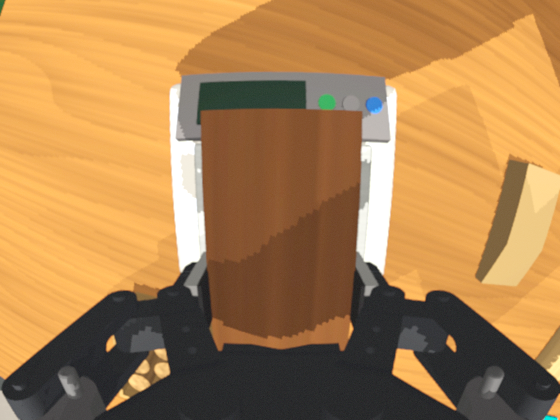

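Request:
arm_command(
  steps=[
    {"linear": [-0.002,0.001,0.01],"angular": [0,0,0]},
    {"linear": [-0.002,0.001,0.022],"angular": [0,0,0]},
    {"linear": [-0.002,0.001,0.034],"angular": [0,0,0]},
    {"linear": [-0.002,0.001,0.044],"angular": [0,0,0]},
    {"linear": [-0.002,0.001,0.052],"angular": [0,0,0]},
    {"linear": [-0.002,0.001,0.058],"angular": [0,0,0]},
    {"linear": [-0.002,0.001,0.062],"angular": [0,0,0]},
    {"linear": [-0.002,0.001,0.064],"angular": [0,0,0]},
    {"linear": [-0.002,0.001,0.0655],"angular": [0,0,0]},
    {"linear": [-0.002,0.001,0.0655],"angular": [0,0,0]},
  ],
)

```text
time_s: 11.52
position: [0.5141, -0.3665, 0.0682]
eef_rot: [0.0, -0.159, 0.987, -0.0]
ft_force: [0.2, 1.0, -2.2]
grip_width: 0.0571
```

Request:
arm_command(
  steps=[
    {"linear": [0,0,0.001],"angular": [0,0,0]},
    {"linear": [0,0,0.002],"angular": [0,0,0]},
    {"linear": [0,0,0.002],"angular": [0,0,0]},
    {"linear": [0,0,0.002],"angular": [0,0,0]},
    {"linear": [0,0,0.002],"angular": [0,0,0]},
    {"linear": [0,0,0.002],"angular": [0,0,0]},
    {"linear": [0,0,0.002],"angular": [0,0,0]},
    {"linear": [0,0,0.002],"angular": [0,0,0]},
    {"linear": [0,0,0.002],"angular": [0,0,0]},
    {"linear": [0,0,0.002],"angular": [0,0,0]},
  ],
)

```text
time_s: 12.35
position: [0.5142, -0.3668, 0.0665]
eef_rot: [0.0, -0.159, 0.987, -0.0]
ft_force: [0.7, 0.4, 3.8]
grip_width: 0.0572
```

Request:
arm_command(
  steps=[
    {"linear": [0,0,0],"angular": [0,0,0]},
    {"linear": [0,0,0],"angular": [0,0,0]},
    {"linear": [0,0,0],"angular": [0,0,0]},
    {"linear": [0,0,0],"angular": [0,0,0]},
    {"linear": [0,0,0],"angular": [0,0,0]},
    {"linear": [0,0,0],"angular": [0,0,0]},
    {"linear": [0,0,0],"angular": [0,0,0]},
    {"linear": [0,0,0],"angular": [0,0,0]},
    {"linear": [0,0,0],"angular": [0,0,0]},
    {"linear": [0,0,0],"angular": [0,0,0]},
  ],
  claw=-1,
)

```text
time_s: 13.18
position: [0.514, -0.3665, 0.0662]
eef_rot: [0.0, -0.159, 0.987, 0.0]
ft_force: [0.5, -0.7, 0.7]
grip_width: 0.0854
```

Request:
arm_command(
  steps=[
    {"linear": [0,0,-0.012],"angular": [0,0,0]},
    {"linear": [0,0,-0.03],"angular": [0,0,0]},
    {"linear": [0,0,-0.05],"angular": [0,0,0]},
    {"linear": [0,0,-0.07],"angular": [0,0,0]},
    {"linear": [0,0,-0.09],"angular": [0,0,0]},
    {"linear": [0,0,-0.11],"angular": [0,0,0]},
    {"linear": [0,0,-0.13],"angular": [0,0,0]},
    {"linear": [0,0,-0.14],"angular": [0,0,0]},
    {"linear": [0,0,-0.14],"angular": [0,0,0]},
    {"linear": [0,0,-0.14],"angular": [0,0,0]},
  ],
)

```text
time_s: 14.02
position: [0.514, -0.3665, 0.2059]
eef_rot: [0.0, -0.159, 0.987, -0.0]
ft_force: [1.0, -0.5, -1.4]
grip_width: 0.0855
```

Run:
```python
from fit import *
s=arm.read_state(); print(s["position"],s["time_s"])
c,f=wfit("wedge",(.513,-.368,.32),None,z=.062,yaws=(.32,3.46))
save(c,"w4.png")
for r in arm.place_of("wrist","pan_centre"): print(r["confidence"],at_z(c,r["xy"],.062,True))
t=arm.read_camera("top")
for r in arm.place_of("top","taper_mid"): print(round(r["confidence"],2),at_z(t,r["xy"],.016).round(3))
move((.62,.086,.2),-.146+np.pi/2)
```

```text
[ 0.51401621 -0.36652972  0.20585738] 14.0167
wedge 0.7 12156.0 [(np.float64(0.0211), array([ 0.5132, -0.3667,  0.3208])), (np.float64(0.0314), array([ 0.5139, -0.3665,  3.4617]))]
0.97 [0.628 0.078 0.016]
q6 -1.055 linear [-0.2433  0.3956  0.0054] angular [ 0.0015 -0.0013  0.4662]
```

View pics/w4.png

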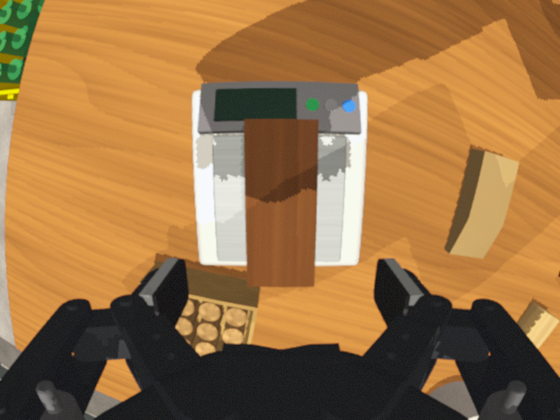

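Run:
```python
from fit import *
c=arm.read_camera("wrist"); a=.32
for ctr in((.513,-.368),):
  for d in((-.06,.045),(-.06,-.045),(.06,.045),(.06,-.045),(0,.06),(0,-.06)):
    x=ctr[0]+np.cos(a)*d[0]-np.sin(a)*d[1]; y=ctr[1]+np.sin(a)*d[0]+np.cos(a)*d[1]
    print(d,proj(c,(x,y,.062),True).round(1))
save(c,"w5.png",crop=(180,70,380,300),s=3)
```

```text
(-0.06, 0.045) [[329.6 131.5]]
(-0.06, -0.045) [[226.6 131.6]]
(0.06, 0.045) [[325.2 259.7]]
(0.06, -0.045) [[231.2 259.7]]
(0, 0.06) [[344.2 198.5]]
(0, -0.06) [[212.2 198.4]]
```

View pics/w5.png

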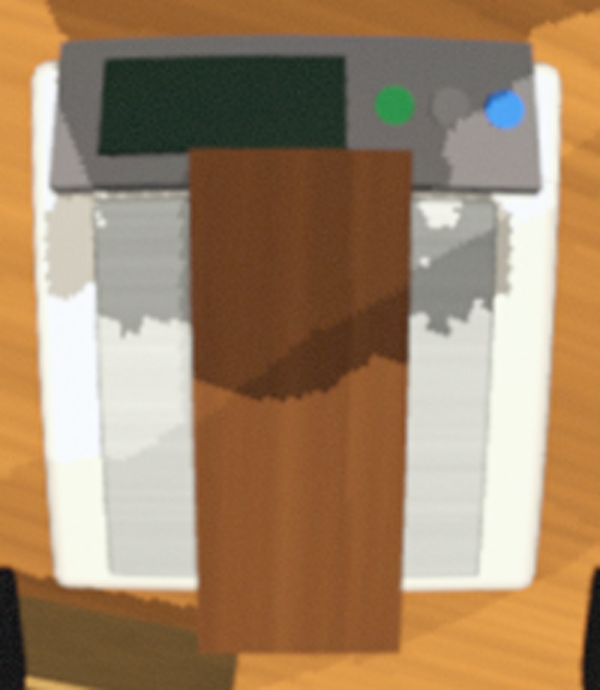

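Request:
arm_command(
  steps=[
    {"linear": [-0.02,0.02,0],"angular": [0,0,0.04]},
    {"linear": [-0.045,0.044,0.006],"angular": [0,0,0.09]},
    {"linear": [-0.072,0.07,0.012],"angular": [0,0,0.14]},
    {"linear": [-0.099,0.096,0.018],"angular": [0,0,0.19]},
    {"linear": [-0.126,0.122,0.024],"angular": [0,0,0.24]},
    {"linear": [-0.153,0.148,0.03],"angular": [0,0,0.29]},
    {"linear": [-0.18,0.174,0.036],"angular": [0,0,0.34]},
    {"linear": [-0.207,0.2,0.042],"angular": [0,0,0.39]},
    {"linear": [-0.234,0.226,0.049],"angular": [0,0,0.43]},
    {"linear": [-0.257,0.249,0.056],"angular": [0,0,0.466]},
  ],
)

```text
time_s: 15.15
position: [0.6802, -0.0468, 0.1494]
eef_rot: [-0.0, 0.074, 0.997, 0.0]
ft_force: [1.1, -1.2, -0.6]
grip_width: 0.0852
```

Run:
```python
from fit import *
s=arm.read_state(); print(s["position"],s["q"][5])
c,f=wfit("taper",(.625,.082,-.146))
if f:
  for g in f: print(proj(c,verts("taper",g[1]),True).round(0).tolist())
save(c,"w6.png",crop=(330,60,560,380),s=2)
p=f[0][1] if f else (.624,.084,-.146)
move((p[0],p[1],.09),p[2]+np.pi/2)
```

```text
[ 0.68023897 -0.04683845  0.14941896] -0.028757396639114356
taper 0.98 10757.0 [(np.float64(0.0255), array([ 0.6238,  0.09  , -0.1621])), (np.float64(0.0407), array([0.6223, 0.0906, 2.9622]))]
[[389.0, 48.0], [443.0, 57.0], [384.0, 188.0], [436.0, 190.0], [394.0, 194.0], [450.0, 196.0], [402.0, 39.0], [461.0, 50.0]]
[[436.0, 189.0], [383.0, 186.0], [444.0, 56.0], [390.0, 46.0], [459.0, 50.0], [401.0, 39.0], [453.0, 197.0], [396.0, 194.0]]
q6 -0.03 linear [0.0747 0.1248 0.0583] angular [ 0.0014 -0.0021  0.0199]
```

View pics/w6.png

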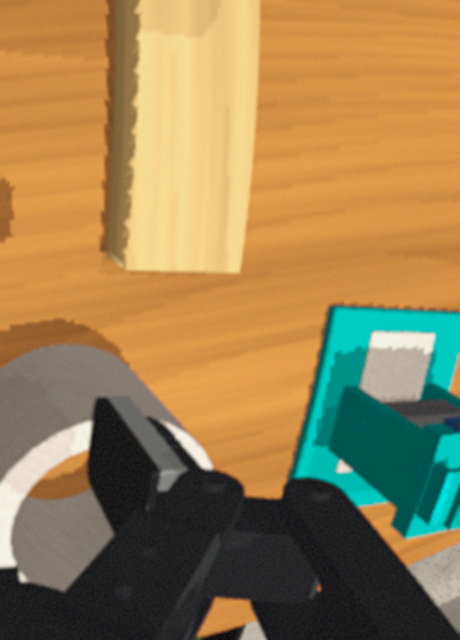

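Request:
arm_command(
  steps=[
    {"linear": [0.008,0.014,0.005],"angular": [0,0,0.002]},
    {"linear": [0.018,0.03,0.012],"angular": [0,0,0.004]},
    {"linear": [0.028,0.047,0.02],"angular": [0,0,0.006]},
    {"linear": [0.038,0.064,0.028],"angular": [0,0,0.008]},
    {"linear": [0.048,0.081,0.036],"angular": [0,0,0.01]},
    {"linear": [0.058,0.098,0.044],"angular": [0,0,0.013]},
    {"linear": [0.067,0.112,0.052],"angular": [0,0,0.016]},
    {"linear": [0.075,0.123,0.058],"angular": [0,0,0.019]},
    {"linear": [0.075,0.123,0.058],"angular": [0,0,0.019]},
    {"linear": [0.075,0.123,0.058],"angular": [0,0,0.019]},
  ],
)

```text
time_s: 16.08
position: [0.6228, 0.0834, 0.092]
eef_rot: [-0.0, 0.082, 0.997, -0.0]
ft_force: [-0.4, 0.2, 0.6]
grip_width: 0.0853
```

Run:
```python
from fit import *
s=arm.read_state(); print(s["position"])
move((.6235,.088,.004),-.155+np.pi/2)
```

```text
[0.62282176 0.08335255 0.09198198]
q6 0.181 linear [0.     0.0047 0.088 ] angular [-0.0004 -0.0006 -0.0089]
```

Request:
arm_command(
  steps=[
    {"linear": [0,0.004,0.012],"angular": [0,0,0]},
    {"linear": [0,0.004,0.024],"angular": [0,0,0]},
    {"linear": [0,0.004,0.036],"angular": [0,0,0]},
    {"linear": [0,0.004,0.048],"angular": [0,0,0]},
    {"linear": [0,0.004,0.06],"angular": [0,0,0]},
    {"linear": [0,0.004,0.072],"angular": [0,0,0]},
    {"linear": [0,0.004,0.082],"angular": [0,0,0]},
    {"linear": [0,0.004,0.088],"angular": [0,0,0]},
    {"linear": [0,0.004,0.088],"angular": [0,0,0]},
    {"linear": [0,0.004,0.088],"angular": [0,0,0]},
  ],
)

```text
time_s: 16.92
position: [0.6238, 0.0873, 0.004]
eef_rot: [-0.0, 0.082, 0.997, -0.0]
ft_force: [0.4, -0.1, 0.5]
grip_width: 0.0857
```

Request:
arm_command(
  steps=[
    {"linear": [0,0,0],"angular": [0,0,0]},
    {"linear": [0,0,0],"angular": [0,0,0]},
    {"linear": [0,0,0],"angular": [0,0,0]},
    {"linear": [0,0,0],"angular": [0,0,0]},
    {"linear": [0,0,0],"angular": [0,0,0]},
    {"linear": [0,0,0],"angular": [0,0,0]},
    {"linear": [0,0,0],"angular": [0,0,0]},
    {"linear": [0,0,0],"angular": [0,0,0]},
    {"linear": [0,0,0],"angular": [0,0,0]},
    {"linear": [0,0,0],"angular": [0,0,0]},
  ],
  claw=1,
  newtons=60,
)

```text
time_s: 17.75
position: [0.6246, 0.0874, 0.0052]
eef_rot: [0.001, 0.082, 0.997, 0.0]
ft_force: [-0.7, 0.1, 5.7]
grip_width: 0.0561
```

Request:
arm_command(
  steps=[
    {"linear": [0,0,-0.005],"angular": [0,0,0]},
    {"linear": [0,0,-0.02],"angular": [0,0,0]},
    {"linear": [0,0,-0.04],"angular": [0,0,0]},
    {"linear": [0,0,-0.06],"angular": [0,0,0]},
    {"linear": [0,0,-0.08],"angular": [0,0,0]},
    {"linear": [0,0,-0.1],"angular": [0,0,0]},
    {"linear": [0,0,-0.12],"angular": [0,0,0]},
    {"linear": [0,0,-0.14],"angular": [0,0,0]},
    {"linear": [0,0,-0.16],"angular": [0,0,0]},
    {"linear": [0,0,-0.16],"angular": [0,0,0]},
  ],
)

```text
time_s: 18.58
position: [0.6258, 0.0874, 0.1684]
eef_rot: [0.003, 0.082, 0.997, 0.0]
ft_force: [1.2, 0.1, -1.2]
grip_width: 0.0559
```

Run:
```python
from fit import *
s=arm.read_state(); print(s["position"],s["grip_width"],s["ft_force"])
c,f=wfit("taper",(s["position"][0],s["position"][1],-.155),z=s["position"][2]-.0045,yaws=(-.155,),tol=.1)
move((.515,-.3665,s["position"][2]),.32+np.pi/2)
```

```text
[0.6258018  0.08740396 0.16839246] 0.0558723605341394 [ 1.17312809  0.1462087  -1.18819534]
taper 0.85 33033.0 [(np.float64(0.1769), array([ 0.6247,  0.0881, -0.1585]))]
q6 0.188 linear [ 0.0331 -0.4655 -0.004 ] angular [-1.000e-04  1.100e-03 -4.848e-01]
```

Request:
arm_command(
  steps=[
    {"linear": [0.002,-0.025,0],"angular": [0,0,-0.025]},
    {"linear": [0.005,-0.063,0],"angular": [0,0,-0.065]},
    {"linear": [0.0075,-0.103,0],"angular": [0,0,-0.106]},
    {"linear": [0.01,-0.143,0],"angular": [0,0,-0.148]},
    {"linear": [0.013,-0.183,0],"angular": [0,0,-0.19]},
    {"linear": [0.016,-0.223,0],"angular": [0,0,-0.231]},
    {"linear": [0.0187,-0.263,0],"angular": [0,0,-0.273]},
    {"linear": [0.0215,-0.303,0],"angular": [0,0,-0.314]},
    {"linear": [0.024,-0.34,0],"angular": [0,0,-0.353]},
    {"linear": [0.026,-0.37,0],"angular": [0,0,-0.384]},
  ],
)

```text
time_s: 19.52
position: [0.5356, -0.2755, 0.1624]
eef_rot: [-0.001, -0.11, 0.994, 0.001]
ft_force: [0.7, -0.1, -1.2]
grip_width: 0.056
```

Run:
```python
from fit import *
s=arm.read_state(); print(s["position"],s["grip_width"],s["ft_force"])
move((.515,-.3665,.165),.32+np.pi/2)
```

```text
[ 0.53561033 -0.2755458   0.16241007] 0.05602391844177643 [ 0.66520033 -0.14773643 -1.17423452]
q6 -0.816 linear [ 0.04   -0.0843 -0.0026] angular [ 0.0016 -0.0019 -0.1001]
```

Request:
arm_command(
  steps=[
    {"linear": [0.006,-0.014,0],"angular": [0,0,-0.016]},
    {"linear": [0.014,-0.03,0],"angular": [0,0,-0.035]},
    {"linear": [0.022,-0.046,0],"angular": [0,0,-0.055]},
    {"linear": [0.03,-0.062,0],"angular": [0,0,-0.075]},
    {"linear": [0.036,-0.075,0],"angular": [0,0,-0.09]},
    {"linear": [0.04,-0.084,0],"angular": [0,0,-0.1]},
    {"linear": [0.04,-0.084,0],"angular": [0,0,-0.1]},
    {"linear": [0.04,-0.084,0],"angular": [0,0,-0.1]},
    {"linear": [0.04,-0.084,0],"angular": [0,0,-0.1]},
    {"linear": [0.04,-0.084,0],"angular": [0,0,-0.1]},
  ],
)

```text
time_s: 20.35
position: [0.5169, -0.363, 0.164]
eef_rot: [-0.0, -0.159, 0.987, 0.0]
ft_force: [0.4, -0.4, -2.1]
grip_width: 0.056
```

Run:
```python
from fit import *
s=arm.read_state(); print(s["position"],s["grip_width"],s["ft_force"])
move((.515,-.3665,.1035),.32+np.pi/2)
```

```text
[ 0.51691742 -0.36304247  0.16397098] 0.05600121610671501 [ 0.36454859 -0.42712678 -2.13859229]
q6 -1.048 linear [ 0.0029 -0.0027  0.0605] angular [ 0.0006 -0.0001 -0.0001]
```

Request:
arm_command(
  steps=[
    {"linear": [0.001,-0.001,0.01],"angular": [0,-0.01,0]},
    {"linear": [0.002,-0.002,0.022],"angular": [0,-0.022,0]},
    {"linear": [0.0025,-0.0025,0.034],"angular": [0,-0.033,0]},
    {"linear": [0.003,-0.003,0.044],"angular": [0,-0.043,0]},
    {"linear": [0.003,-0.003,0.05],"angular": [0,-0.043,0]},
    {"linear": [0.003,-0.003,0.056],"angular": [0,-0.043,0]},
    {"linear": [0.003,-0.003,0.06],"angular": [0,-0.043,0]},
    {"linear": [0.003,-0.003,0.0605],"angular": [0,-0.043,0]},
    {"linear": [0.003,-0.003,0.0605],"angular": [0,-0.043,0]},
    {"linear": [0.003,-0.003,0.0605],"angular": [0,-0.043,0]},
  ],
)

```text
time_s: 21.18
position: [0.5152, -0.368, 0.1041]
eef_rot: [0.021, -0.159, 0.987, 0.003]
ft_force: [-0.4, -0.6, -1.6]
grip_width: 0.0559
```

Request:
arm_command(
  steps=[
    {"linear": [0,0,0.0005],"angular": [0,0,0]},
    {"linear": [0,0,0.001],"angular": [0,0,0]},
    {"linear": [0,0,0.0015],"angular": [0,0,0]},
    {"linear": [0,0,0.002],"angular": [0,0,0]},
    {"linear": [0,0,0.002],"angular": [0,0,0]},
    {"linear": [0,0,0.002],"angular": [0,0,0]},
    {"linear": [0,0,0.002],"angular": [0,0,0]},
    {"linear": [0,0,0.002],"angular": [0,0,0]},
    {"linear": [0,0,0.002],"angular": [0,0,0]},
    {"linear": [0,0,0.002],"angular": [0,0,0]},
  ],
)

```text
time_s: 22.02
position: [0.5149, -0.3679, 0.1017]
eef_rot: [0.021, -0.159, 0.987, 0.003]
ft_force: [-0.4, -0.5, -2.3]
grip_width: 0.056
```

Request:
arm_command(
  steps=[
    {"linear": [0,0,0.0005],"angular": [0,0,0]},
    {"linear": [0,0,0.001],"angular": [0,0,0]},
    {"linear": [0,0,0.0015],"angular": [0,0,0]},
    {"linear": [0,0,0.0015],"angular": [0,0,0]},
    {"linear": [0,0,0.0015],"angular": [0,0,0]},
    {"linear": [0,0,0.0015],"angular": [0,0,0]},
    {"linear": [0,0,0.0015],"angular": [0,0,0]},
    {"linear": [0,0,0.0015],"angular": [0,0,0]},
    {"linear": [0,0,0.0015],"angular": [0,0,0]},
    {"linear": [0,0,0.0015],"angular": [0,0,0]},
  ],
)

```text
time_s: 22.85
position: [0.515, -0.3679, 0.1013]
eef_rot: [0.021, -0.159, 0.987, 0.003]
ft_force: [-3.8, 2.5, 8.9]
grip_width: 0.0561
```

Request:
arm_command(
  steps=[
    {"linear": [0,0,0],"angular": [0,0,0]},
    {"linear": [0,0,0],"angular": [0,0,0]},
    {"linear": [0,0,0],"angular": [0,0,0]},
    {"linear": [0,0,0],"angular": [0,0,0]},
    {"linear": [0,0,0],"angular": [0,0,0]},
    {"linear": [0,0,0],"angular": [0,0,0]},
    {"linear": [0,0,0],"angular": [0,0,0]},
    {"linear": [0,0,0],"angular": [0,0,0]},
    {"linear": [0,0,0],"angular": [0,0,0]},
    {"linear": [0,0,0],"angular": [0,0,0]},
  ],
  claw=-1,
)

```text
time_s: 23.68
position: [0.515, -0.3678, 0.1002]
eef_rot: [0.021, -0.159, 0.987, 0.003]
ft_force: [1.1, 0.3, 0.7]
grip_width: 0.0852
```

Request:
arm_command(
  steps=[
    {"linear": [0,0,-0.012],"angular": [0,0,0]},
    {"linear": [0,0,-0.03],"angular": [0,0,0]},
    {"linear": [0,0,-0.05],"angular": [0,0.01,0]},
    {"linear": [0,0,-0.07],"angular": [0,0.02,0]},
    {"linear": [0,0,-0.09],"angular": [0,0.03,0]},
    {"linear": [0,0,-0.11],"angular": [0,0.043,0]},
    {"linear": [0,0,-0.13],"angular": [0,0.043,0]},
    {"linear": [0,0,-0.14],"angular": [0,0.043,0]},
    {"linear": [0,0,-0.14],"angular": [0,0.043,0]},
    {"linear": [0,0,-0.14],"angular": [0,0.043,0]},
  ],
)

```text
time_s: 24.52
position: [0.5093, -0.3698, 0.2397]
eef_rot: [0.0, -0.159, 0.987, -0.0]
ft_force: [-0.6, -0.2, -0.3]
grip_width: 0.0851
```

Run:
```python
from fit import *
s=arm.read_state(); print(s["position"],s["time_s"])
c,f=wfit("taper",(.513,-.368,.32),None,z=.096,yaws=(.32,3.46))
c,f=wfit("wedge",(.513,-.368,.32),c,z=.062,yaws=(.32,))
save(c,"w7.png")
t=arm.read_camera("top")
for r in arm.place_of("top","bevel_mid"): print(round(r["confidence"],2),at_z(t,r["xy"],.016).round(3))
move((.453,-.13,.19),.15+np.pi/2)
```

```text
[ 0.5092984  -0.36980444  0.23971925] 24.5167
taper 0.61 10870.0 [(np.float64(0.0204), array([ 0.5141, -0.3681,  0.3253])), (np.float64(0.0413), array([ 0.5139, -0.3681,  3.4654]))]
none
0.65 [ 0.445 -0.119  0.016]
q6 -1.063 linear [-0.0221  0.2447  0.0492] angular [ 0.0016 -0.001   0.1691]
```

View pics/w7.png

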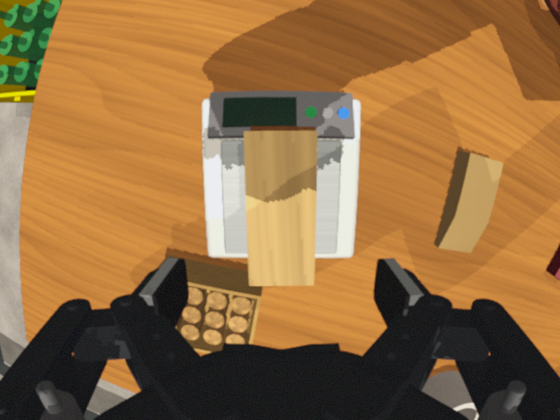

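Request:
arm_command(
  steps=[
    {"linear": [-0.003,0.03,0],"angular": [0,0,0.02]},
    {"linear": [-0.006,0.065,0],"angular": [0,0,0.045]},
    {"linear": [-0.009,0.1,0],"angular": [0,0,0.07]},
    {"linear": [-0.012,0.135,0],"angular": [0,0,0.095]},
    {"linear": [-0.015,0.17,0.015],"angular": [0,0,0.12]},
    {"linear": [-0.018,0.2,0.03],"angular": [0,0,0.14]},
    {"linear": [-0.021,0.23,0.045],"angular": [0,0,0.16]},
    {"linear": [-0.022,0.245,0.06],"angular": [0,0,0.169]},
    {"linear": [-0.022,0.245,0.07],"angular": [0,0,0.169]},
    {"linear": [-0.022,0.245,0.07],"angular": [0,0,0.169]},
  ],
)

```text
time_s: 25.6
position: [0.4516, -0.1286, 0.1681]
eef_rot: [-0.002, -0.076, 0.997, 0.001]
ft_force: [-0.2, -0.1, 0.4]
grip_width: 0.0854
```

Run:
```python
from fit import *
s=arm.read_state(); print(s["position"])
c,f=wfit("bevel",(.454,-.128,.154))
p=f[0][1] if f else (.454,-.1283,.154)
move((p[0],p[1],.004),p[2]+np.pi/2)
```

```text
[ 0.45162499 -0.12860019  0.16810416]
bevel 0.94 8488.0 [(np.float64(0.0254), array([ 0.4544, -0.1286,  0.1528])), (np.float64(0.0853), array([ 0.4541, -0.1286,  3.299 ]))]
q6 -0.585 linear [-0.0015  0.0014  0.166 ] angular [ 0.0003 -0.0005 -0.0024]
```

Request:
arm_command(
  steps=[
    {"linear": [-0.001,0.001,0.02],"angular": [0,0,0]},
    {"linear": [-0.002,0.001,0.042],"angular": [0,0,0]},
    {"linear": [-0.002,0.001,0.064],"angular": [0,0,0]},
    {"linear": [-0.002,0.001,0.086],"angular": [0,0,0]},
    {"linear": [-0.002,0.001,0.108],"angular": [0,0,0]},
    {"linear": [-0.002,0.001,0.128],"angular": [0,0,0]},
    {"linear": [-0.002,0.001,0.146],"angular": [0,0,0]},
    {"linear": [-0.002,0.001,0.158],"angular": [0,0,0]},
    {"linear": [-0.002,0.001,0.164],"angular": [0,0,0]},
    {"linear": [-0.002,0.001,0.164],"angular": [0,0,0]},
  ],
)

```text
time_s: 26.53
position: [0.455, -0.1294, 0.0054]
eef_rot: [-0.0, -0.075, 0.997, 0.0]
ft_force: [0.0, -0.2, 0.1]
grip_width: 0.0852
```

Request:
arm_command(
  steps=[
    {"linear": [0,0,0],"angular": [0,0,0]},
    {"linear": [0,0,0],"angular": [0,0,0]},
    {"linear": [0,0,0],"angular": [0,0,0]},
    {"linear": [0,0,0],"angular": [0,0,0]},
    {"linear": [0,0,0],"angular": [0,0,0]},
    {"linear": [0,0,0],"angular": [0,0,0]},
    {"linear": [0,0,0],"angular": [0,0,0]},
    {"linear": [0,0,0],"angular": [0,0,0]},
    {"linear": [0,0,0],"angular": [0,0,0]},
    {"linear": [0,0,0],"angular": [0,0,0]},
  ],
  claw=1,
  newtons=60,
)

```text
time_s: 27.37
position: [0.456, -0.1294, 0.0073]
eef_rot: [0.001, -0.075, 0.997, -0.001]
ft_force: [-1.2, -0.2, 6.2]
grip_width: 0.055
```

Request:
arm_command(
  steps=[
    {"linear": [0,0,-0.005],"angular": [0,0,0]},
    {"linear": [0,0,-0.02],"angular": [0,0,0]},
    {"linear": [0,0,-0.045],"angular": [0,0,0]},
    {"linear": [0,0,-0.07],"angular": [0,0,0]},
    {"linear": [0,0,-0.095],"angular": [0,0,0]},
    {"linear": [0,0,-0.12],"angular": [0,0,0]},
    {"linear": [0,0,-0.145],"angular": [0,0,0]},
    {"linear": [0,0,-0.17],"angular": [0,0,0]},
    {"linear": [0,0,-0.19],"angular": [0,0,0]},
    {"linear": [0,0,-0.19],"angular": [0,0,0]},
  ],
)

```text
time_s: 28.2
position: [0.4571, -0.1297, 0.2005]
eef_rot: [0.003, -0.075, 0.997, -0.002]
ft_force: [1.8, -0.2, -1.3]
grip_width: 0.0549
```

Run:
```python
from fit import *
s=arm.read_state(); print(s["position"],s["grip_width"],s["ft_force"])
wfit("bevel",(s["position"][0],s["position"][1],.154),z=s["position"][2]-.0045,yaws=(.154,),tol=.1)
move((.5205,-.365,.195),.32+np.pi/2)
```

```text
[ 0.45705609 -0.12974475  0.20049448] 0.05489766327104117 [ 1.75761326 -0.23554586 -1.27379298]
bevel 0.69 31518.0 [(np.float64(0.1212), array([ 0.4547, -0.1292,  0.1642]))]
q6 -0.581 linear [-0.029  -0.2431  0.002 ] angular [-0.0011  0.0015 -0.1697]
```

Request:
arm_command(
  steps=[
    {"linear": [-0.003,-0.024,0],"angular": [0,0,-0.016]},
    {"linear": [-0.006,-0.052,0],"angular": [0,0,-0.035]},
    {"linear": [-0.01,-0.082,0],"angular": [0,0,-0.056]},
    {"linear": [-0.014,-0.112,0],"angular": [0,0,-0.077]},
    {"linear": [-0.018,-0.142,0],"angular": [0,0,-0.098]},
    {"linear": [-0.021,-0.172,0],"angular": [0,0,-0.119]},
    {"linear": [-0.025,-0.202,0],"angular": [0,0,-0.14]},
    {"linear": [-0.028,-0.226,0],"angular": [0,0,-0.157]},
    {"linear": [-0.03,-0.243,0],"angular": [0,0,-0.17]},
    {"linear": [-0.03,-0.243,0],"angular": [0,0,-0.17]},
  ],
)

```text
time_s: 29.13
position: [0.5208, -0.3674, 0.1936]
eef_rot: [-0.001, -0.159, 0.987, 0.0]
ft_force: [0.4, -0.2, -1.8]
grip_width: 0.0548
```

Run:
```python
from fit import *
s=arm.read_state(); print(s["position"],s["grip_width"],s["ft_force"])
wfit("bevel",(s["position"][0],s["position"][1],.32),z=s["position"][2]-.0065,yaws=(.32,),tol=.1)
move((.522,-.3645,.140),.32+np.pi/2)
```

```text
[ 0.52076836 -0.36740192  0.19359348] 0.05479072955175756 [ 0.43747841 -0.22513317 -1.75657539]
bevel 0.61 31315.0 [(np.float64(0.1106), array([ 0.5189, -0.3677,  0.3198]))]
q6 -1.045 linear [-0.0017 -0.0008  0.054 ] angular [ 0.0029 -0.0015 -0.0009]
```

Request:
arm_command(
  steps=[
    {"linear": [-0.001,0,0.01],"angular": [0,0,0]},
    {"linear": [-0.002,0.001,0.02],"angular": [0,0,0]},
    {"linear": [-0.002,0.001,0.03],"angular": [0,0,0]},
    {"linear": [-0.002,0.001,0.038],"angular": [0,0,0]},
    {"linear": [-0.002,0.001,0.045],"angular": [0,0,0]},
    {"linear": [-0.002,0.001,0.05],"angular": [0,0,0]},
    {"linear": [-0.002,0.001,0.0535],"angular": [0,0,0]},
    {"linear": [-0.002,0.001,0.0535],"angular": [0,0,0]},
    {"linear": [-0.002,0.001,0.0535],"angular": [0,0,0]},
    {"linear": [-0.002,0.001,0.0535],"angular": [0,0,0]},
  ],
)

```text
time_s: 30.07
position: [0.5229, -0.3633, 0.143]
eef_rot: [0.0, -0.159, 0.987, -0.0]
ft_force: [-0.1, -0.1, -1.8]
grip_width: 0.0545
```

Request:
arm_command(
  steps=[
    {"linear": [0,0,0.0005],"angular": [0,0,0]},
    {"linear": [0,0,0.001],"angular": [0,0,0]},
    {"linear": [0,0,0.0015],"angular": [0,0,0]},
    {"linear": [0,0,0.002],"angular": [0,0,0]},
    {"linear": [0,0,0.002],"angular": [0,0,0]},
    {"linear": [0,0,0.002],"angular": [0,0,0]},
    {"linear": [0,0,0.002],"angular": [0,0,0]},
    {"linear": [0,0,0.002],"angular": [0,0,0]},
    {"linear": [0,0,0.002],"angular": [0,0,0]},
    {"linear": [0,0,0.002],"angular": [0,0,0]},
  ],
)

```text
time_s: 30.9
position: [0.5227, -0.3631, 0.1406]
eef_rot: [0.0, -0.159, 0.987, -0.0]
ft_force: [-0.3, 0.9, -2.2]
grip_width: 0.055
```

Request:
arm_command(
  steps=[
    {"linear": [0,0,0.0005],"angular": [0,0,0]},
    {"linear": [0,0,0.001],"angular": [0,0,0]},
    {"linear": [0,0,0.0015],"angular": [0,0,0]},
    {"linear": [0,0,0.002],"angular": [0,0,0]},
    {"linear": [0,0,0.0025],"angular": [0,0,0]},
    {"linear": [0,0,0.0025],"angular": [0,0,0]},
    {"linear": [0,0,0.0025],"angular": [0,0,0]},
    {"linear": [0,0,0.0025],"angular": [0,0,0]},
    {"linear": [0,0,0.0025],"angular": [0,0,0]},
    {"linear": [0,0,0.0025],"angular": [0,0,0]},
  ],
)

```text
time_s: 31.73
position: [0.5227, -0.3631, 0.1381]
eef_rot: [0.0, -0.159, 0.987, -0.0]
ft_force: [-0.6, -0.4, -1.3]
grip_width: 0.0547
```

Request:
arm_command(
  steps=[
    {"linear": [0,0,0.0003],"angular": [0,0,0]},
    {"linear": [0,0,0.0006],"angular": [0,0,0]},
    {"linear": [0,0,0.0009],"angular": [0,0,0]},
    {"linear": [0,0,0.0012],"angular": [0,0,0]},
    {"linear": [0,0,0.0015],"angular": [0,0,0]},
    {"linear": [0,0,0.0018],"angular": [0,0,0]},
    {"linear": [0,0,0.002],"angular": [0,0,0]},
    {"linear": [0,0,0.002],"angular": [0,0,0]},
    {"linear": [0,0,0.002],"angular": [0,0,0]},
    {"linear": [0,0,0.002],"angular": [0,0,0]},
  ],
)

```text
time_s: 32.57
position: [0.5227, -0.3631, 0.1362]
eef_rot: [0.0, -0.159, 0.987, -0.0]
ft_force: [0.0, 1.1, 1.0]
grip_width: 0.0549
```

Request:
arm_command(
  steps=[
    {"linear": [0,0,0.0004],"angular": [0,0,0]},
    {"linear": [0,0,0.0008],"angular": [0,0,0]},
    {"linear": [0,0,0.0008],"angular": [0,0,0]},
    {"linear": [0,0,0.0008],"angular": [0,0,0]},
    {"linear": [0,0,0.0008],"angular": [0,0,0]},
    {"linear": [0,0,0.0008],"angular": [0,0,0]},
    {"linear": [0,0,0.0008],"angular": [0,0,0]},
    {"linear": [0,0,0.0008],"angular": [0,0,0]},
    {"linear": [0,0,0.0008],"angular": [0,0,0]},
    {"linear": [0,0,0.0008],"angular": [0,0,0]},
  ],
)

```text
time_s: 33.4
position: [0.5229, -0.3631, 0.1358]
eef_rot: [0.0, -0.159, 0.987, -0.0]
ft_force: [-0.8, 2.4, 5.5]
grip_width: 0.0548
```

Request:
arm_command(
  steps=[
    {"linear": [0,0,0],"angular": [0,0,0]},
    {"linear": [0,0,0],"angular": [0,0,0]},
    {"linear": [0,0,0],"angular": [0,0,0]},
    {"linear": [0,0,0],"angular": [0,0,0]},
    {"linear": [0,0,0],"angular": [0,0,0]},
    {"linear": [0,0,0],"angular": [0,0,0]},
    {"linear": [0,0,0],"angular": [0,0,0]},
    {"linear": [0,0,0],"angular": [0,0,0]},
    {"linear": [0,0,0],"angular": [0,0,0]},
    {"linear": [0,0,0],"angular": [0,0,0]},
  ],
  claw=-1,
)

```text
time_s: 34.23
position: [0.5227, -0.3631, 0.1353]
eef_rot: [0.0, -0.159, 0.987, 0.0]
ft_force: [-0.2, -0.2, 0.2]
grip_width: 0.0853
```

Request:
arm_command(
  steps=[
    {"linear": [0,0,-0.012],"angular": [0,0,0]},
    {"linear": [0,0,-0.03],"angular": [0,0,0]},
    {"linear": [0,0,-0.05],"angular": [0,0,0]},
    {"linear": [0,0,-0.07],"angular": [0,0,0]},
    {"linear": [0,0,-0.09],"angular": [0,0,0]},
    {"linear": [0,0,-0.11],"angular": [0,0,0]},
    {"linear": [0,0,-0.12],"angular": [0,0,0]},
    {"linear": [0,0,-0.12],"angular": [0,0,0]},
    {"linear": [0,0,-0.12],"angular": [0,0,0]},
    {"linear": [0,0,-0.12],"angular": [0,0,0]},
  ],
)

```text
time_s: 35.07
position: [0.5223, -0.3627, 0.2538]
eef_rot: [-0.001, -0.159, 0.987, 0.001]
ft_force: [-0.3, -0.4, -0.3]
grip_width: 0.0853
```

Run:
```python
from fit import *
s=arm.read_state(); print(s["position"],s["time_s"])
c,f=wfit("bevel",(.521,-.365,.32),None,z=.1285,yaws=(.32,3.46))
save(c,"w8.png")
t=arm.read_camera("top")
for r in arm.place_of("top","ridge_mid"): print(round(r["confidence"],2),at_z(t,r["xy"],.021).round(3))
move((.447,.137,.2),-.11+np.pi/2)
```

```text
[ 0.52227428 -0.36274075  0.25379672] 35.0667
bevel 0.84 11415.0 [(np.float64(0.0274), array([ 0.5209, -0.3633,  0.3225])), (np.float64(0.0915), array([ 0.5204, -0.3638,  3.4486]))]
0.85 [0.448 0.137 0.021]
q6 -1.042 linear [-0.0858  0.498   0.0548] angular [ 0.0012 -0.0011  0.4302]
```

View pics/w8.png

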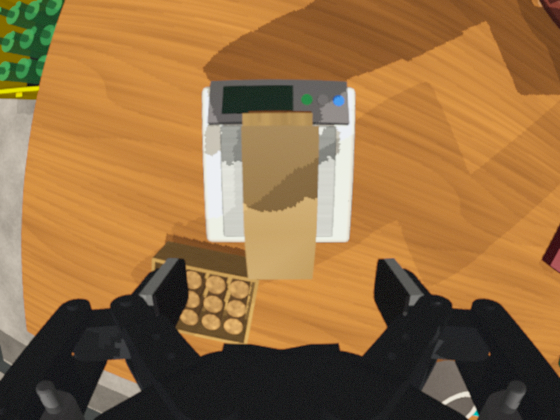

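Request:
arm_command(
  steps=[
    {"linear": [-0.004,0.025,0],"angular": [0,0,0.021]},
    {"linear": [-0.01,0.058,0],"angular": [0,0,0.05]},
    {"linear": [-0.016,0.093,0],"angular": [0,0,0.08]},
    {"linear": [-0.022,0.128,0],"angular": [0,0,0.11]},
    {"linear": [-0.028,0.163,0],"angular": [0,0,0.14]},
    {"linear": [-0.034,0.198,0],"angular": [0,0,0.17]},
    {"linear": [-0.04,0.233,0],"angular": [0,0,0.2]},
    {"linear": [-0.046,0.268,0],"angular": [0,0,0.23]},
    {"linear": [-0.052,0.303,0],"angular": [0,0,0.26]},
    {"linear": [-0.058,0.336,0],"angular": [0,0,0.29]},
  ],
)

```text
time_s: 36.1
position: [0.4711, -0.0242, 0.255]
eef_rot: [-0.0, -0.014, 1.0, 0.0]
ft_force: [0.6, 0.1, 0.1]
grip_width: 0.0855
```

Run:
```python
from fit import *
s=arm.read_state(); print(s["position"])
move((.448,.137,.17),-.11+np.pi/2)
```

```text
[ 0.47113527 -0.02418648  0.25501846]
q6 -0.235 linear [0.0185 0.1618 0.085 ] angular [ 1.000e-04 -3.000e-04  1.387e-01]
```

Request:
arm_command(
  steps=[
    {"linear": [0.002,0.02,0.01],"angular": [0,0,0.018]},
    {"linear": [0.005,0.042,0.02],"angular": [0,0,0.037]},
    {"linear": [0.007,0.064,0.03],"angular": [0,0,0.056]},
    {"linear": [0.01,0.086,0.042],"angular": [0,0,0.075]},
    {"linear": [0.012,0.108,0.054],"angular": [0,0,0.094]},
    {"linear": [0.015,0.13,0.066],"angular": [0,0,0.112]},
    {"linear": [0.017,0.15,0.078],"angular": [0,0,0.13]},
    {"linear": [0.0185,0.162,0.085],"angular": [0,0,0.139]},
    {"linear": [0.0185,0.162,0.085],"angular": [0,0,0.139]},
    {"linear": [0.0185,0.162,0.085],"angular": [0,0,0.139]},
  ],
)

```text
time_s: 36.93
position: [0.4481, 0.1357, 0.1698]
eef_rot: [-0.001, 0.054, 0.999, -0.0]
ft_force: [0.2, 0.0, -0.2]
grip_width: 0.0857
```

Run:
```python
from fit import *
s=arm.read_state(); print(s["position"])
c,f=wfit("ridge",(.448,.137,-.11),yaws=(-.11,))
p=f[0][1] if f else (.449,.137,-.11)
move((p[0],p[1],.002),p[2]+np.pi/2)
```

```text
[0.44807671 0.13565377 0.16984622]
ridge 0.88 7548.0 [(np.float64(0.0297), array([ 0.4506,  0.1404, -0.1407]))]
q6 0.245 linear [-0.001   0.0057  0.1686] angular [-0.0002  0.0005  0.0319]
```

Request:
arm_command(
  steps=[
    {"linear": [-0.001,0.003,0.02],"angular": [0,0,0.015]},
    {"linear": [-0.001,0.005,0.042],"angular": [0,0,0.03]},
    {"linear": [-0.001,0.005,0.064],"angular": [0,0,0.03]},
    {"linear": [-0.001,0.005,0.086],"angular": [0,0,0.03]},
    {"linear": [-0.001,0.005,0.108],"angular": [0,0,0.03]},
    {"linear": [-0.001,0.005,0.128],"angular": [0,0,0.03]},
    {"linear": [-0.001,0.005,0.146],"angular": [0,0,0.03]},
    {"linear": [-0.001,0.005,0.16],"angular": [0,0,0.03]},
    {"linear": [-0.001,0.005,0.167],"angular": [0,0,0.03]},
    {"linear": [-0.001,0.005,0.167],"angular": [0,0,0.03]},
  ],
)

```text
time_s: 37.87
position: [0.4497, 0.1395, 0.0024]
eef_rot: [-0.001, 0.07, 0.998, -0.0]
ft_force: [-0.1, 0.2, 1.1]
grip_width: 0.0852
```

Request:
arm_command(
  steps=[
    {"linear": [0,0,0],"angular": [0,0,0]},
    {"linear": [0,0,0],"angular": [0,0,0]},
    {"linear": [0,0,0],"angular": [0,0,0]},
    {"linear": [0,0,0],"angular": [0,0,0]},
    {"linear": [0,0,0],"angular": [0,0,0]},
    {"linear": [0,0,0],"angular": [0,0,0]},
    {"linear": [0,0,0],"angular": [0,0,0]},
    {"linear": [0,0,0],"angular": [0,0,0]},
    {"linear": [0,0,0],"angular": [0,0,0]},
    {"linear": [0,0,0],"angular": [0,0,0]},
  ],
  claw=1,
  newtons=60,
)

```text
time_s: 38.7
position: [0.4511, 0.1402, 0.0046]
eef_rot: [0.001, 0.069, 0.998, 0.0]
ft_force: [-2.2, -1.5, 7.1]
grip_width: 0.0548
```

Request:
arm_command(
  steps=[
    {"linear": [0,0,-0.005],"angular": [0,0,0]},
    {"linear": [0,0,-0.025],"angular": [0,0,0]},
    {"linear": [0,0,-0.055],"angular": [0,0,0]},
    {"linear": [0,0,-0.085],"angular": [0,0,0]},
    {"linear": [0,0,-0.115],"angular": [0,0,0]},
    {"linear": [0,0,-0.145],"angular": [0,0,0]},
    {"linear": [0,0,-0.175],"angular": [0,0,0]},
    {"linear": [0,0,-0.205],"angular": [0,0,0]},
    {"linear": [0,0,-0.225],"angular": [0,0,0]},
    {"linear": [0,0,-0.225],"angular": [0,0,0]},
  ],
)

```text
time_s: 39.53
position: [0.4522, 0.1407, 0.2331]
eef_rot: [0.004, 0.069, 0.998, 0.001]
ft_force: [0.9, 0.6, -1.8]
grip_width: 0.0547
```

Run:
```python
from fit import *
s=arm.read_state(); print(s["position"],s["grip_width"],s["ft_force"])
wfit("ridge",(s["position"][0],s["position"][1],-.14),z=s["position"][2]-.004,yaws=(-.14,),tol=.1)
move((.511,-.368,.228),.32+np.pi/2)
```

```text
[0.45224956 0.14070429 0.23310676] 0.05466100683348707 [ 0.9012476   0.56719943 -1.83717946]
ridge 0.82 26815.0 [(np.float64(0.1824), array([ 0.4516,  0.1413, -0.1384]))]
q6 0.286 linear [-0.1303 -0.4952  0.001 ] angular [ 2.000e-04  1.900e-03 -4.586e-01]
```

Request:
arm_command(
  steps=[
    {"linear": [-0.006,-0.024,0],"angular": [0,0,-0.022]},
    {"linear": [-0.015,-0.057,0],"angular": [0,0,-0.053]},
    {"linear": [-0.0245,-0.093,0],"angular": [0,0,-0.086]},
    {"linear": [-0.034,-0.13,0],"angular": [0,0,-0.12]},
    {"linear": [-0.044,-0.167,0],"angular": [0,0,-0.155]},
    {"linear": [-0.054,-0.205,0],"angular": [0,0,-0.19]},
    {"linear": [-0.064,-0.243,0],"angular": [0,0,-0.225]},
    {"linear": [-0.074,-0.281,0],"angular": [0,0,-0.26]},
    {"linear": [-0.083,-0.315,0],"angular": [0,0,-0.292]},
    {"linear": [-0.09,-0.342,0],"angular": [0,0,-0.317]},
  ],
)

```text
time_s: 40.47
position: [0.4911, -0.2132, 0.2267]
eef_rot: [-0.001, -0.089, 0.996, 0.001]
ft_force: [0.6, -0.6, -1.4]
grip_width: 0.0544
```

Run:
```python
from fit import *
s=arm.read_state(); print(s["position"])
move((.51,-.368,.228),.32+np.pi/2)
```

```text
[ 0.49105611 -0.21322645  0.22665229]
q6 -0.725 linear [ 0.0088 -0.1557 -0.0015] angular [ 0.0013 -0.0017 -0.1415]
```

Request:
arm_command(
  steps=[
    {"linear": [0.001,-0.016,0],"angular": [0,0,-0.015]},
    {"linear": [0.002,-0.04,0],"angular": [0,0,-0.037]},
    {"linear": [0.004,-0.068,0],"angular": [0,0,-0.062]},
    {"linear": [0.006,-0.096,0],"angular": [0,0,-0.088]},
    {"linear": [0.007,-0.12,0],"angular": [0,0,-0.11]},
    {"linear": [0.008,-0.142,0],"angular": [0,0,-0.13]},
    {"linear": [0.009,-0.156,0],"angular": [0,0,-0.1415]},
    {"linear": [0.009,-0.156,0],"angular": [0,0,-0.1415]},
    {"linear": [0.009,-0.156,0],"angular": [0,0,-0.1415]},
    {"linear": [0.009,-0.156,0],"angular": [0,0,-0.1415]},
  ],
)

```text
time_s: 41.3
position: [0.5102, -0.365, 0.2271]
eef_rot: [-0.001, -0.159, 0.987, 0.001]
ft_force: [-0.2, 0.6, -1.4]
grip_width: 0.0548
```

Run:
```python
from fit import *
s=arm.read_state(); print(s["position"],s["eef_rot"],s["grip_width"])
move((.51,-.368,.171),.32+np.pi/2)
```

```text
[ 0.51017416 -0.36496953  0.22706727] [-6.52347656e-04 -1.59085515e-01  9.87264025e-01  1.05749220e-03] 0.054762262093425655
q6 -1.057 linear [ 0.0011 -0.003   0.0561] angular [ 0.0023 -0.001  -0.0005]
```

Request:
arm_command(
  steps=[
    {"linear": [0.001,-0.001,0.01],"angular": [0,0,0]},
    {"linear": [0.001,-0.0025,0.02],"angular": [0,0,0]},
    {"linear": [0.001,-0.0025,0.03],"angular": [0,0,0]},
    {"linear": [0.001,-0.0025,0.04],"angular": [0,0,0]},
    {"linear": [0.001,-0.0025,0.047],"angular": [0,0,0]},
    {"linear": [0.001,-0.0025,0.053],"angular": [0,0,0]},
    {"linear": [0.001,-0.0025,0.057],"angular": [0,0,0]},
    {"linear": [0.001,-0.0025,0.058],"angular": [0,0,0]},
    {"linear": [0.001,-0.0025,0.058],"angular": [0,0,0]},
    {"linear": [0.001,-0.0025,0.058],"angular": [0,0,0]},
  ],
)

```text
time_s: 42.13
position: [0.5108, -0.3689, 0.1706]
eef_rot: [0.0, -0.159, 0.987, -0.0]
ft_force: [-0.3, 0.2, -2.2]
grip_width: 0.0548
```

Request:
arm_command(
  steps=[
    {"linear": [0,0,0.0003],"angular": [0,0,0]},
    {"linear": [0,0,0.0006],"angular": [0,0,0]},
    {"linear": [0,0,0.0009],"angular": [0,0,0]},
    {"linear": [0,0,0.0012],"angular": [0,0,0]},
    {"linear": [0,0,0.0015],"angular": [0,0,0]},
    {"linear": [0,0,0.0018],"angular": [0,0,0]},
    {"linear": [0,0,0.0021],"angular": [0,0,0]},
    {"linear": [0,0,0.0025],"angular": [0,0,0]},
    {"linear": [0,0,0.0025],"angular": [0,0,0]},
    {"linear": [0,0,0.0025],"angular": [0,0,0]},
  ],
)

```text
time_s: 42.97
position: [0.5106, -0.3687, 0.1677]
eef_rot: [-0.0, -0.159, 0.987, -0.0]
ft_force: [0.1, 0.0, -2.1]
grip_width: 0.0549
```

Request:
arm_command(
  steps=[
    {"linear": [0,0,0.0003],"angular": [0,0,0]},
    {"linear": [0,0,0.0006],"angular": [0,0,0]},
    {"linear": [0,0,0.0009],"angular": [0,0,0]},
    {"linear": [0,0,0.0012],"angular": [0,0,0]},
    {"linear": [0,0,0.0015],"angular": [0,0,0]},
    {"linear": [0,0,0.0018],"angular": [0,0,0]},
    {"linear": [0,0,0.002],"angular": [0,0,0]},
    {"linear": [0,0,0.002],"angular": [0,0,0]},
    {"linear": [0,0,0.002],"angular": [0,0,0]},
    {"linear": [0,0,0.002],"angular": [0,0,0]},
  ],
)

```text
time_s: 43.8
position: [0.5106, -0.3687, 0.1658]
eef_rot: [0.0, -0.159, 0.987, -0.0]
ft_force: [0.6, 0.1, -1.2]
grip_width: 0.0548
```

Request:
arm_command(
  steps=[
    {"linear": [0,0,0.0003],"angular": [0,0,0]},
    {"linear": [0,0,0.0006],"angular": [0,0,0]},
    {"linear": [0,0,0.0009],"angular": [0,0,0]},
    {"linear": [0,0,0.0012],"angular": [0,0,0]},
    {"linear": [0,0,0.0012],"angular": [0,0,0]},
    {"linear": [0,0,0.0012],"angular": [0,0,0]},
    {"linear": [0,0,0.0012],"angular": [0,0,0]},
    {"linear": [0,0,0.0012],"angular": [0,0,0]},
    {"linear": [0,0,0.0012],"angular": [0,0,0]},
    {"linear": [0,0,0.0012],"angular": [0,0,0]},
  ],
)

```text
time_s: 44.63
position: [0.5108, -0.3687, 0.1652]
eef_rot: [0.0, -0.159, 0.987, -0.0]
ft_force: [-0.7, 1.4, 5.4]
grip_width: 0.0545
```

Contact. Release, retreat, and check.

Request:
arm_command(
  steps=[
    {"linear": [0,0,0],"angular": [0,0,0]},
    {"linear": [0,0,0],"angular": [0,0,0]},
    {"linear": [0,0,0],"angular": [0,0,0]},
    {"linear": [0,0,0],"angular": [0,0,0]},
    {"linear": [0,0,0],"angular": [0,0,0]},
    {"linear": [0,0,0],"angular": [0,0,0]},
    {"linear": [0,0,0],"angular": [0,0,0]},
    {"linear": [0,0,0],"angular": [0,0,0]},
    {"linear": [0,0,0],"angular": [0,0,0]},
    {"linear": [0,0,0],"angular": [0,0,0]},
  ],
  claw=-1,
)

```text
time_s: 45.47
position: [0.5106, -0.3687, 0.1645]
eef_rot: [0.0, -0.159, 0.987, 0.0]
ft_force: [-0.6, -1.3, -0.6]
grip_width: 0.0851
```

Request:
arm_command(
  steps=[
    {"linear": [0,0,-0.012],"angular": [0,0,0]},
    {"linear": [0,0,-0.03],"angular": [0,0,0]},
    {"linear": [0,0,-0.05],"angular": [0,0,0]},
    {"linear": [0,0,-0.07],"angular": [0,0,0]},
    {"linear": [0,0,-0.09],"angular": [0,0,0]},
    {"linear": [0,0,-0.11],"angular": [0,0,0]},
    {"linear": [0,0,-0.12],"angular": [0,0,0]},
    {"linear": [0,0,-0.12],"angular": [0,0,0]},
    {"linear": [0,0,-0.12],"angular": [0,0,0]},
    {"linear": [0,0,-0.12],"angular": [0,0,0]},
  ],
)

```text
time_s: 46.3
position: [0.5102, -0.3683, 0.2831]
eef_rot: [-0.001, -0.159, 0.987, 0.001]
ft_force: [-0.0, 0.6, -1.5]
grip_width: 0.0858
```

Run:
```python
from fit import *
s=arm.read_state(); print(s["position"],s["time_s"])
c,f=wfit("ridge",(.51,-.368,.32),None,z=.16,yaws=(.32,))
d=arm.read_camera("side"); a=d["color"][180:420,200:420,::-1]; b=c["color"][:,:,::-1]
im=np.hstack([cv2.resize(b[40:340,150:420],(405,450)),cv2.resize(a,(395,450),interpolation=cv2.INTER_CUBIC)]); cv2.imwrite("pics/w9.png",im)
t=arm.read_camera("top")
r=arm.trace("top","cap_tabs")[0]; m=r["pixels"].astype(float)
m=[m]; v=[(t,m[0],False)]
q=[x for x in arm.trace("side","cap_tabs") if np.linalg.norm(at_z(d,x["xy"],.12)[:2]-(.5,.35))<.1]
if q: v.append((d,q[0]["pixels"].astype(float),False))
print(len(v),[x[1].sum() for x in v],fit("cap",v,(.50,.36,0),z=.094,yaws=(-.3,-.1,.1,.3)))
move((.5,.2,.285),np.pi/2)
```

```text
[ 0.510212   -0.36833477  0.28309447] 46.3
ridge 0.97 10475.0 [(np.float64(0.023), array([ 0.5103, -0.3686,  0.3168]))]
2 [np.float64(361.0), np.float64(326.0)] [(np.float64(0.2042), array([ 0.5003,  0.3596, -0.1085])), (np.float64(0.2043), array([ 0.5001,  0.359 , -0.1249])), (np.float64(0.2044), array([ 0.5004,  0.3592, -0.1155])), (np.float64(0.2046), array([ 0.5005,  0.3599, -0.1227]))]
q6 -1.061 linear [-0.1688  0.543  -0.0007] angular [ 0.0008 -0.0006  0.3197]
```

View pics/w9.png

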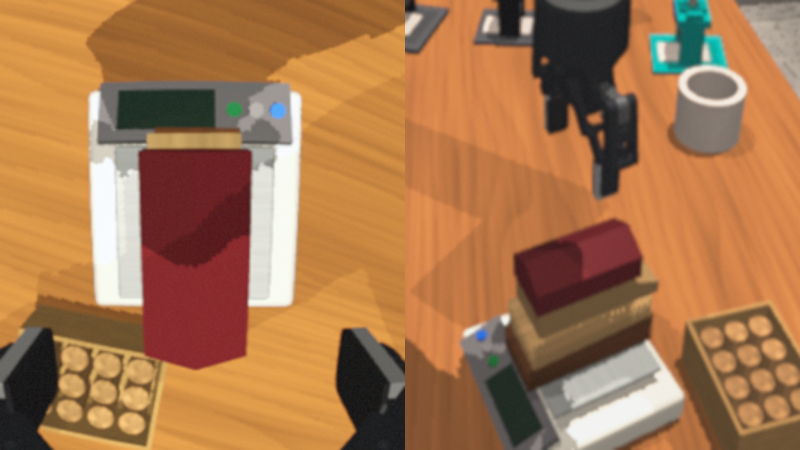

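Request:
arm_command(
  steps=[
    {"linear": [-0.008,0.024,0],"angular": [0,0,0.016]},
    {"linear": [-0.019,0.06,0],"angular": [0,0,0.04]},
    {"linear": [-0.031,0.097,0],"angular": [0,0,0.063]},
    {"linear": [-0.043,0.135,0],"angular": [0,0,0.087]},
    {"linear": [-0.055,0.173,0],"angular": [0,0,0.111]},
    {"linear": [-0.067,0.211,0],"angular": [0,0,0.136]},
    {"linear": [-0.079,0.249,0],"angular": [0,0,0.16]},
    {"linear": [-0.091,0.287,0],"angular": [0,0,0.185]},
    {"linear": [-0.103,0.325,0],"angular": [0,0,0.21]},
    {"linear": [-0.112,0.355,0],"angular": [0,0,0.23]},
  ],
)

```text
time_s: 47.43
position: [0.5048, 0.0062, 0.2847]
eef_rot: [0.0, -0.045, 0.999, 0.0]
ft_force: [0.4, -0.9, 0.0]
grip_width: 0.0855
```

Run:
```python
from fit import *
s=arm.read_state(); print(s["position"])
move((.5,.335,.25),-.11+np.pi/2)
```

```text
[0.50480637 0.00617241 0.28466748]
q6 -0.222 linear [-0.0245  0.3279  0.0348] angular [0.0004 0.0003 0.1992]
```

Request:
arm_command(
  steps=[
    {"linear": [-0.002,0.024,0.002],"angular": [0,0,0.015]},
    {"linear": [-0.004,0.06,0.006],"angular": [0,0,0.037]},
    {"linear": [-0.007,0.097,0.01],"angular": [0,0,0.06]},
    {"linear": [-0.01,0.135,0.014],"angular": [0,0,0.083]},
    {"linear": [-0.013,0.173,0.018],"angular": [0,0,0.106]},
    {"linear": [-0.016,0.211,0.022],"angular": [0,0,0.129]},
    {"linear": [-0.019,0.249,0.026],"angular": [0,0,0.152]},
    {"linear": [-0.022,0.287,0.03],"angular": [0,0,0.175]},
    {"linear": [-0.024,0.315,0.033],"angular": [0,0,0.19]},
    {"linear": [-0.0245,0.328,0.035],"angular": [0,0,0.199]},
  ],
)

```text
time_s: 48.27
position: [0.4996, 0.3359, 0.2487]
eef_rot: [-0.0, 0.054, 0.999, 0.0]
ft_force: [-0.5, -0.5, 0.0]
grip_width: 0.0853
```

Run:
```python
from fit import *
s=arm.read_state(); print(s["position"])
c=arm.read_camera("wrist"); save(c,"w10.png")
for t,z in(("cap_tabs",.128),("stamp",0),("head_top",.14)):
  for r in arm.place_of("wrist",t): print(t,round(r["confidence"],2),np.round(r["xy"]),at_z(c,r["xy"],z,True).round(4))
r=arm.trace("wrist","cap_tabs")
for x in r: print(round(x["confidence"],2),x["xy"],x["pixels"].sum())
m=r[0]["pixels"].astype(float)
print(fit("cap",[(c,m,True)],(.50,.36,-.11),z=.094,yaws=(-.2,0)))
for n,tgt in(("tabs",((20,35))),):
  h=cv2.cvtColor(c["color"],cv2.COLOR_RGB2HSV); y=((h[...,0]>22)&(h[...,0]<34)&(h[...,1]>150)&(h[...,2]>90)).astype(np.uint8)
  k,l,st,ce=cv2.connectedComponentsWithStats(y)
  print([(st[i].tolist(),ce[i].round(1).tolist()) for i in range(1,k) if st[i][4]>15])
```

```text
[0.49957273 0.33588822 0.24870661]
cap_tabs 0.58 [311. 207.] [0.5033 0.362  0.128 ]
stamp 0.64 [302. 178.] [0.4994 0.3631 0.    ]
0.7 [313.3, 204.5] 4853
[(np.float64(0.098), array([ 0.5004,  0.3624, -0.2628])), (np.float64(0.098), array([ 0.5004,  0.3623, -0.2325]))]
[([273, 182, 10, 38, 299], [277.6, 200.9]), ([342, 191, 12, 36, 270], [347.2, 209.7])]
```

View pics/w10.png

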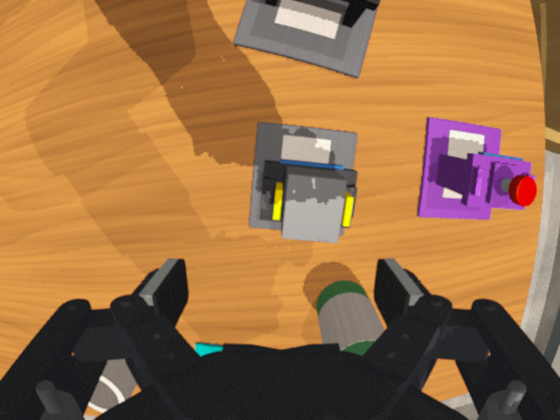

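Run:
```python
from fit import *
c=arm.read_camera("wrist")
a=at_z(c,(277.6,200.9),.132,True);b=at_z(c,(347.2,209.7),.132,True); d=b-a
print(a,b,(a+b)/2,np.linalg.norm(d),np.arctan2(d[1],d[0])-np.pi/2)
move((.501,.3625,.107),-.235+np.pi/2)
```

```text
[0.49555175 0.33022377 0.132     ] [0.50923019 0.38717008 0.132     ] [0.50239097 0.35869693 0.132     ] 0.058566045129668017 -0.2357330874836019
q6 0.573 linear [0.003  0.031  0.1427] angular [-0.0002  0.0002  0.125 ]
```

Request:
arm_command(
  steps=[
    {"linear": [0,0.008,0.01],"angular": [0,0,0.04]},
    {"linear": [0.001,0.016,0.02],"angular": [0,0,0.08]},
    {"linear": [0.001,0.025,0.035],"angular": [0,0,0.125]},
    {"linear": [0.001,0.025,0.05],"angular": [0,0,0.125]},
    {"linear": [0.001,0.025,0.06],"angular": [0,0,0.125]},
    {"linear": [0.001,0.025,0.07],"angular": [0,0,0.125]},
    {"linear": [0.001,0.025,0.08],"angular": [0,0,0.125]},
    {"linear": [0.001,0.025,0.08],"angular": [0,0,0.125]},
    {"linear": [0.001,0.025,0.08],"angular": [0,0,0.125]},
    {"linear": [0.001,0.025,0.08],"angular": [0,0,0.125]},
  ],
)

```text
time_s: 49.4
position: [0.5025, 0.3573, 0.1702]
eef_rot: [0.0, 0.117, 0.993, 0.0]
ft_force: [-0.8, -0.6, -0.5]
grip_width: 0.0856
```

Run:
```python
from fit import *
s=arm.read_state(); print(s["position"])
c=arm.read_camera("wrist"); save(c,"w11.png")
h=cv2.cvtColor(c["color"],cv2.COLOR_RGB2HSV); y=((h[...,0]>22)&(h[...,0]<34)&(h[...,1]>150)&(h[...,2]>90)).astype(np.uint8)
k,l,st,ce=cv2.connectedComponentsWithStats(y)
T=[(st[i].tolist(),ce[i].round(1).tolist()) for i in range(1,k) if st[i][4]>30]; print(T)
for xx,yy in((0,0),): print(proj(c,s["position"],True))
for z in(.122,.128,.134): 
  P=[at_z(c,t[1],z,True) for t in T[:2]]; print(z,np.mean(P,0),np.linalg.norm(P[0]-P[1]))
move((.5015,.361,.107),-.235+np.pi/2)
```

```text
[0.50249892 0.3573447  0.17019643]
[([330, 203, 14, 57, 655], [335.9, 232.8]), ([230, 205, 16, 57, 671], [238.1, 234.5])]
[[279.52745358 266.43223853]]
0.122 [0.50358676 0.36181679 0.122     ] 0.060781287290740275
0.128 [0.50155575 0.3621608  0.128     ] 0.05885989363536851
0.134 [0.49952475 0.36250481 0.134     ] 0.05693849997999672
q6 0.734 linear [0.002  0.0031 0.0634] angular [0.0009 0.001  0.0006]
```

View pics/w11.png

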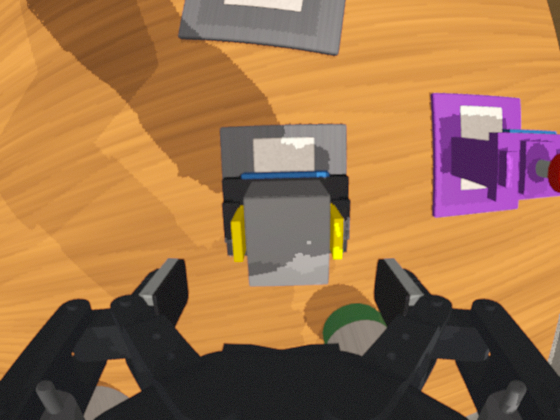

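Request:
arm_command(
  steps=[
    {"linear": [0.001,0.002,0.004],"angular": [0,0,0]},
    {"linear": [0.002,0.004,0.012],"angular": [0,0,0]},
    {"linear": [0.002,0.004,0.02],"angular": [0,0,0]},
    {"linear": [0.002,0.004,0.03],"angular": [0,0,0]},
    {"linear": [0.002,0.004,0.04],"angular": [0,0,0]},
    {"linear": [0.002,0.004,0.048],"angular": [0,0,0]},
    {"linear": [0.002,0.004,0.056],"angular": [0,0,0]},
    {"linear": [0.002,0.004,0.061],"angular": [0,0,0]},
    {"linear": [0.002,0.004,0.063],"angular": [0,0,0]},
    {"linear": [0.002,0.004,0.063],"angular": [0,0,0]},
  ],
)

```text
time_s: 50.28
position: [0.5009, 0.3615, 0.106]
eef_rot: [-0.0, 0.117, 0.993, -0.0]
ft_force: [-0.1, 0.5, 0.6]
grip_width: 0.0852
```

Request:
arm_command(
  steps=[
    {"linear": [0,0,0],"angular": [0,0,0]},
    {"linear": [0,0,0],"angular": [0,0,0]},
    {"linear": [0,0,0],"angular": [0,0,0]},
    {"linear": [0,0,0],"angular": [0,0,0]},
    {"linear": [0,0,0],"angular": [0,0,0]},
    {"linear": [0,0,0],"angular": [0,0,0]},
    {"linear": [0,0,0],"angular": [0,0,0]},
    {"linear": [0,0,0],"angular": [0,0,0]},
    {"linear": [0,0,0],"angular": [0,0,0]},
    {"linear": [0,0,0],"angular": [0,0,0]},
  ],
  claw=1,
  newtons=30,
)

```text
time_s: 51.12
position: [0.5018, 0.3619, 0.1081]
eef_rot: [0.001, 0.117, 0.993, 0.0]
ft_force: [-1.8, -1.5, 9.5]
grip_width: 0.0481
```

Request:
arm_command(
  steps=[
    {"linear": [0,0,-0.003],"angular": [0,0,0]},
    {"linear": [0,0,-0.008],"angular": [0,0,0]},
    {"linear": [0,0,-0.014],"angular": [0,0,0]},
    {"linear": [0,0,-0.02],"angular": [0,0,0]},
    {"linear": [0,0,-0.026],"angular": [0,0,0]},
    {"linear": [0,0,-0.032],"angular": [0,0,0]},
    {"linear": [0,0,-0.038],"angular": [0,0,0]},
    {"linear": [0,0,-0.044],"angular": [0,0,0]},
    {"linear": [0,0,-0.05],"angular": [0,0,0]},
    {"linear": [0,0,-0.05],"angular": [0,0,0]},
  ],
)

```text
time_s: 51.95
position: [0.5017, 0.3621, 0.158]
eef_rot: [0.001, 0.117, 0.993, 0.001]
ft_force: [-0.4, 0.1, -1.5]
grip_width: 0.0481
```

Request:
arm_command(
  steps=[
    {"linear": [0,0,-0.008],"angular": [0,0,0]},
    {"linear": [0,0,-0.018],"angular": [0,0,0]},
    {"linear": [0,0,-0.03],"angular": [0,0,0]},
    {"linear": [0,0,-0.04],"angular": [0,0,0]},
    {"linear": [0,0,-0.05],"angular": [0,0,0]},
    {"linear": [0,0,-0.05],"angular": [0,0,0]},
    {"linear": [0,0,-0.05],"angular": [0,0,0]},
    {"linear": [0,0,-0.05],"angular": [0,0,0]},
    {"linear": [0,0,-0.05],"angular": [0,0,0]},
    {"linear": [0,0,-0.05],"angular": [0,0,0]},
  ],
)

```text
time_s: 52.78
position: [0.5007, 0.3615, 0.2059]
eef_rot: [-0.0, 0.117, 0.993, -0.0]
ft_force: [0.5, 0.1, -0.6]
grip_width: 0.0478
```

Run:
```python
from fit import *
s=arm.read_state(); print(s["position"],s["grip_width"],s["ft_force"])
d=arm.read_camera("side"); t=arm.read_camera("top"); w=arm.read_camera("wrist")
A=lambda c,x0,y0,x1,y1:cv2.resize(c["color"][y0:y1,x0:x1,::-1],(400,300),interpolation=cv2.INTER_CUBIC)
cv2.imwrite("pics/w12.png",np.vstack([np.hstack([A(d,160,60,360,210),A(t,100,140,300,290)]),np.hstack([A(w,0,0,560,420),A(d,200,250,400,400)])]))
move((.47,.16,.2),-.235+np.pi/2)
```

```text
[0.50073727 0.3615332  0.20587779] 0.047848797059052275 [ 0.54191284  0.07026709 -0.619493  ]
q6 0.741 linear [-0.0167 -0.2033  0.0062] angular [-0.0005 -0.0005  0.0007]
```

View pics/w12.png

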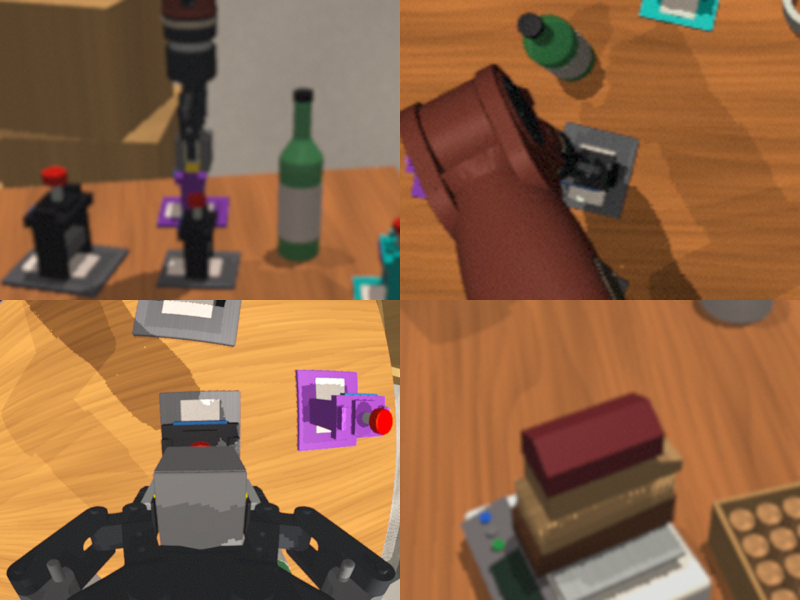

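Request:
arm_command(
  steps=[
    {"linear": [-0.001,-0.018,0],"angular": [0,0,0]},
    {"linear": [-0.003,-0.045,0],"angular": [0,0,0]},
    {"linear": [-0.005,-0.075,0],"angular": [0,0,0]},
    {"linear": [-0.007,-0.108,0],"angular": [0,0,0]},
    {"linear": [-0.009,-0.141,0],"angular": [0,0,0]},
    {"linear": [-0.01,-0.174,0],"angular": [0,0,0]},
    {"linear": [-0.012,-0.205,0],"angular": [0,0,0]},
    {"linear": [-0.014,-0.228,0],"angular": [0,0,0]},
    {"linear": [-0.014,-0.235,0],"angular": [0,0,0]},
    {"linear": [-0.014,-0.235,0],"angular": [0,0,0]},
  ],
)

```text
time_s: 53.77
position: [0.46, 0.1286, 0.2067]
eef_rot: [0.0, 0.118, 0.993, -0.0]
ft_force: [0.5, 1.1, -0.3]
grip_width: 0.0479
```

Request:
arm_command(
  steps=[
    {"linear": [0,0,0.02],"angular": [0,0,0]},
    {"linear": [0,0,0.045],"angular": [0,0,0]},
    {"linear": [0,0,0.07],"angular": [0,0,0]},
    {"linear": [0,0,0.095],"angular": [0,0,0]},
    {"linear": [0,0,0.12],"angular": [0,0,0]},
    {"linear": [0,0,0.145],"angular": [0,0,0]},
    {"linear": [0,0,0.165],"angular": [0,0,0]},
    {"linear": [0,0,0.178],"angular": [0,0,0]},
    {"linear": [0,0,0.186],"angular": [0,0,0]},
    {"linear": [0,0,0.186],"angular": [0,0,0]},
  ],
)

```text
time_s: 54.6
position: [0.4593, 0.1307, 0.0191]
eef_rot: [-0.001, 0.116, 0.993, -0.0]
ft_force: [-0.5, 0.4, -1.2]
grip_width: 0.0476
```

Request:
arm_command(
  steps=[
    {"linear": [0,0,0.0005],"angular": [0,0,0]},
    {"linear": [0,0,0.001],"angular": [0,0,0]},
    {"linear": [0,0,0.0015],"angular": [0,0,0]},
    {"linear": [0,0,0.002],"angular": [0,0,0]},
    {"linear": [0,0,0.0025],"angular": [0,0,0]},
    {"linear": [0,0,0.003],"angular": [0,0,0]},
    {"linear": [0,0,0.0035],"angular": [0,0,0]},
    {"linear": [0,0,0.004],"angular": [0,0,0]},
    {"linear": [0,0,0.004],"angular": [0,0,0]},
    {"linear": [0,0,0.004],"angular": [0,0,0]},
  ],
)

```text
time_s: 55.43
position: [0.4601, 0.1299, 0.0165]
eef_rot: [-0.0, 0.117, 0.993, -0.0]
ft_force: [0.1, 0.4, -0.5]
grip_width: 0.0478
```

Request:
arm_command(
  steps=[
    {"linear": [0,0,0.0005],"angular": [0,0,0]},
    {"linear": [0,0,0.001],"angular": [0,0,0]},
    {"linear": [0,0,0.0015],"angular": [0,0,0]},
    {"linear": [0,0,0.002],"angular": [0,0,0]},
    {"linear": [0,0,0.0025],"angular": [0,0,0]},
    {"linear": [0,0,0.003],"angular": [0,0,0]},
    {"linear": [0,0,0.003],"angular": [0,0,0]},
    {"linear": [0,0,0.003],"angular": [0,0,0]},
    {"linear": [0,0,0.003],"angular": [0,0,0]},
    {"linear": [0,0,0.003],"angular": [0,0,0]},
  ],
)

```text
time_s: 56.27
position: [0.4602, 0.1299, 0.0142]
eef_rot: [0.0, 0.117, 0.993, 0.0]
ft_force: [-4.7, -0.6, 12.7]
grip_width: 0.0478
```

Contact with the bench; release and rise.

Request:
arm_command(
  steps=[
    {"linear": [0,0,-0.0005],"angular": [0,0,0]},
    {"linear": [0,0,-0.0005],"angular": [0,0,0]},
    {"linear": [0,0,-0.0005],"angular": [0,0,0]},
    {"linear": [0,0,-0.0005],"angular": [0,0,0]},
    {"linear": [0,0,-0.0005],"angular": [0,0,0]},
    {"linear": [0,0,-0.0005],"angular": [0,0,0]},
    {"linear": [0,0,-0.0005],"angular": [0,0,0]},
    {"linear": [0,0,-0.0005],"angular": [0,0,0]},
    {"linear": [0,0,-0.0005],"angular": [0,0,0]},
    {"linear": [0,0,-0.0005],"angular": [0,0,0]},
  ],
  claw=-1,
)

```text
time_s: 57.1
position: [0.4601, 0.1299, 0.014]
eef_rot: [-0.0, 0.117, 0.993, -0.0]
ft_force: [-0.3, -0.2, 0.3]
grip_width: 0.0855
```

Request:
arm_command(
  steps=[
    {"linear": [0,0,-0.012],"angular": [0,0,0]},
    {"linear": [0,0,-0.03],"angular": [0,0,0]},
    {"linear": [0,0,-0.055],"angular": [0,0,0]},
    {"linear": [0,0,-0.08],"angular": [0,0,0]},
    {"linear": [0,0,-0.105],"angular": [0,0,0]},
    {"linear": [0,0,-0.13],"angular": [0,0,0]},
    {"linear": [0,0,-0.155],"angular": [0,0,0]},
    {"linear": [0,0,-0.175],"angular": [0,0,0]},
    {"linear": [0,0,-0.185],"angular": [0,0,0]},
    {"linear": [0,0,-0.185],"angular": [0,0,0]},
  ],
)

```text
time_s: 57.93
position: [0.4616, 0.1301, 0.2013]
eef_rot: [0.002, 0.117, 0.993, 0.0]
ft_force: [0.2, -0.6, -1.1]
grip_width: 0.0856
```

Run:
```python
from fit import *
s=arm.read_state(); print(s["position"])
c=arm.read_camera("wrist"); save(c,"w13.png")
for t,z in(("cap_tabs",.034),("head_top",.14)):
  for r in arm.place_of("wrist",t): print(t,round(r["confidence"],2),np.round(r["xy"]),at_z(c,r["xy"],z,True).round(4))
for n in("top","side"):
  k=arm.read_camera(n)
  for r in arm.place_of(n,"head_top"): print(n,round(r["confidence"],2),np.round(r["xy"]),at_z(k,r["xy"],.14).round(4))
move((.475,.31,.2),-.235+np.pi/2)
```

```text
[0.46155838 0.1301003  0.20132667]
cap_tabs 0.88 [279. 194.] [0.4621 0.1294 0.034 ]
head_top 0.95 [553. 206.] [0.5004 0.3599 0.14  ]
top 0.68 [188. 223.] [0.497  0.3592 0.14  ]
top 0.6 [166. 302.] [0.2694 0.4137 0.14  ]
top 0.52 [116. 215.] [0.5134 0.5714 0.14  ]
top 0.41 [237. 120.] [0.8052 0.2291 0.14  ]
side 0.66 [187. 145.] [0.2714 0.4865 0.14  ]
side 0.65 [256. 154.] [0.4973 0.3781 0.14  ]
side 0.52 [362. 172.] [0.8004 0.2128 0.14  ]
side 0.39 [258. 132.] [0.5187 0.564  0.14  ]
side 0.2 [298. 330.] [ 0.516  -0.3626  0.14  ]
q6 0.356 linear [ 0.0269  0.1788 -0.0019] angular [-0.0006 -0.0015  0.0007]
```

Request:
arm_command(
  steps=[
    {"linear": [0.001,0.018,0],"angular": [0,0,0]},
    {"linear": [0.003,0.045,0],"angular": [0,0,0]},
    {"linear": [0.005,0.075,0],"angular": [0,0,0]},
    {"linear": [0.007,0.108,0],"angular": [0,0,0]},
    {"linear": [0.01,0.141,0],"angular": [0,0,0]},
    {"linear": [0.012,0.174,0],"angular": [0,0,0]},
    {"linear": [0.014,0.205,0],"angular": [0,0,0]},
    {"linear": [0.016,0.228,0],"angular": [0,0,0]},
    {"linear": [0.016,0.234,0],"angular": [0,0,0]},
    {"linear": [0.016,0.234,0],"angular": [0,0,0]},
  ],
  claw=1,
  newtons=40,
)

```text
time_s: 59.12
position: [0.4985, 0.3624, 0.1979]
eef_rot: [-0.001, 0.116, 0.993, -0.0]
ft_force: [-0.2, -0.8, 0.1]
grip_width: -0.0001
```

Run:
```python
from fit import *
s=arm.read_state(); print(s["position"],s["grip_width"])
c=arm.read_camera("wrist")
for r in arm.place_of("wrist","head_top"): print(round(r["confidence"],2),np.round(r["xy"]),at_z(c,r["xy"],.14,True).round(4))
h=cv2.cvtColor(c["color"],cv2.COLOR_RGB2HSV); y=(((h[...,0]<6)|(h[...,0]>174))&(h[...,1]>150)&(h[...,2]>60)).astype(np.uint8)
k,l,st,ce=cv2.connectedComponentsWithStats(y)
print([(st[i].tolist(),ce[i].round(1).tolist(),at_z(c,ce[i],.138,True).round(4).tolist()) for i in range(1,k) if st[i][4]>60])
move((.5005,.3615,.143),-.235+np.pi/2)
```

```text
[0.49853528 0.3624333  0.19790307] -0.00010857769378508417
0.97 [277. 232.] [0.4999 0.3601 0.14  ]
0.59 [543. 176.] [0.5067 0.5752 0.14  ]
[([522, 156, 33, 38, 962], [538.5, 174.1], [0.5049, 0.5722, 0.138]), ([257, 204, 48, 46, 1718], [280.0, 227.2], [0.498, 0.3627, 0.138])]
q6 0.742 linear [-0.0017  0.0016  0.0554] angular [-0.0012 -0.0008  0.0008]
```

Request:
arm_command(
  steps=[
    {"linear": [-0.002,0,0.006],"angular": [0,0,0]},
    {"linear": [-0.002,0,0.014],"angular": [0,0,0]},
    {"linear": [-0.002,0,0.024],"angular": [0,0,0]},
    {"linear": [-0.002,0,0.034],"angular": [0,0,0]},
    {"linear": [-0.002,0,0.042],"angular": [0,0,0]},
    {"linear": [-0.002,0,0.048],"angular": [0,0,0]},
    {"linear": [-0.002,0,0.053],"angular": [0,0,0]},
    {"linear": [-0.002,0,0.056],"angular": [0,0,0]},
    {"linear": [-0.002,0,0.056],"angular": [0,0,0]},
    {"linear": [-0.002,0,0.056],"angular": [0,0,0]},
  ],
)

```text
time_s: 60.05
position: [0.5009, 0.3609, 0.1431]
eef_rot: [0.0, 0.117, 0.993, 0.0]
ft_force: [0.5, 0.5, -0.1]
grip_width: -0.0004
```

Request:
arm_command(
  steps=[
    {"linear": [0,0,0.002],"angular": [0,0,0]},
    {"linear": [0,0,0.004],"angular": [0,0,0]},
    {"linear": [0,0,0.006],"angular": [0,0,0]},
    {"linear": [0,0,0.008],"angular": [0,0,0]},
    {"linear": [0,0,0.01],"angular": [0,0,0]},
    {"linear": [0,0,0.012],"angular": [0,0,0]},
    {"linear": [0,0,0.014],"angular": [0,0,0]},
    {"linear": [0,0,0.016],"angular": [0,0,0]},
    {"linear": [0,0,0.018],"angular": [0,0,0]},
    {"linear": [0,0,0.018],"angular": [0,0,0]},
  ],
)

```text
time_s: 60.88
position: [0.5013, 0.361, 0.125]
eef_rot: [0.0, 0.117, 0.993, 0.0]
ft_force: [-0.3, 1.2, 6.2]
grip_width: -0.0
```

Request:
arm_command(
  steps=[
    {"linear": [0,0,0.001],"angular": [0,0,0]},
    {"linear": [0,0,0.002],"angular": [0,0,0]},
    {"linear": [0,0,0.003],"angular": [0,0,0]},
    {"linear": [0,0,0.004],"angular": [0,0,0]},
    {"linear": [0,0,0.005],"angular": [0,0,0]},
    {"linear": [0,0,0.0055],"angular": [0,0,0]},
    {"linear": [0,0,0.006],"angular": [0,0,0]},
    {"linear": [0,0,0.006],"angular": [0,0,0]},
    {"linear": [0,0,0.006],"angular": [0,0,0]},
    {"linear": [0,0,0.006],"angular": [0,0,0]},
  ],
)

```text
time_s: 61.72
position: [0.5013, 0.361, 0.12]
eef_rot: [0.001, 0.117, 0.993, 0.0]
ft_force: [-1.4, -0.8, 12.2]
grip_width: 0.0002
```

Request:
arm_command(
  steps=[
    {"linear": [0,0,0.0005],"angular": [0,0,0]},
    {"linear": [0,0,0.001],"angular": [0,0,0]},
    {"linear": [0,0,0.001],"angular": [0,0,0]},
    {"linear": [0,0,0.001],"angular": [0,0,0]},
    {"linear": [0,0,0.001],"angular": [0,0,0]},
    {"linear": [0,0,0.001],"angular": [0,0,0]},
    {"linear": [0,0,0.001],"angular": [0,0,0]},
    {"linear": [0,0,0.001],"angular": [0,0,0]},
    {"linear": [0,0,0.001],"angular": [0,0,0]},
    {"linear": [0,0,0.001],"angular": [0,0,0]},
  ],
)

```text
time_s: 62.55
position: [0.5013, 0.3611, 0.12]
eef_rot: [0.001, 0.117, 0.993, 0.001]
ft_force: [-3.8, -1.0, 19.8]
grip_width: 0.0001
```

Request:
arm_command(
  steps=[
    {"linear": [0,0,-0.004],"angular": [0,0,0]},
    {"linear": [0,0,-0.01],"angular": [0,0,0]},
    {"linear": [0,0,-0.016],"angular": [0,0,0]},
    {"linear": [0,0,-0.024],"angular": [0,0,0]},
    {"linear": [0,0,-0.034],"angular": [0,0,0]},
    {"linear": [0,0,-0.05],"angular": [0,0,0]},
    {"linear": [0,0,-0.07],"angular": [0,0,0]},
    {"linear": [0,0,-0.09],"angular": [0,0,0]},
    {"linear": [0,0,-0.11],"angular": [0,0,0]},
    {"linear": [0,0,-0.12],"angular": [0,0,0]},
  ],
)

```text
time_s: 63.38
position: [0.5011, 0.3609, 0.2405]
eef_rot: [0.001, 0.117, 0.993, 0.0]
ft_force: [0.1, 0.9, 0.3]
grip_width: 0.0001
```

Run:
```python
from fit import *
s=arm.read_state(); print(s["position"],s["time_s"])
d=arm.read_camera("side"); t=arm.read_camera("top"); w=arm.read_camera("wrist")
for r in arm.place_of("wrist","head_top"): print(round(r["confidence"],2),np.round(r["xy"]),at_z(w,r["xy"],.14,True).round(4))
for n,k in(("top",t),("side",d)):
  for b in("bottle","label_roll","cork_box"):
    for r in arm.place_of(n,b)[:1]: print(n,b,round(r["confidence"],2),at_z(k,r["xy"],0).round(3))
A=lambda c,x0,y0,x1,y1:cv2.resize(c["color"][y0:y1,x0:x1,::-1],(400,300),interpolation=cv2.INTER_CUBIC)
cv2.imwrite("pics/w14.png",np.vstack([np.hstack([A(d,160,60,360,210),A(t,60,50,560,420)]),np.hstack([A(w,0,0,560,420),A(d,200,250,400,400)])]))
```

```text
[0.50108944 0.36086579 0.24046073] 63.3833
0.9 [282. 209.] [0.4994 0.3635 0.14  ]
0.71 [513. 164.] [0.5068 0.575  0.14  ]
top bottle 0.56 [0.682 0.402 0.   ]
top label_roll 0.94 [0.764 0.02  0.   ]
top cork_box 0.88 [ 0.678 -0.403  0.   ]
side bottle 0.88 [0.676 0.389 0.   ]
side label_roll 0.64 [0.774 0.015 0.   ]
side cork_box 0.61 [ 0.693 -0.411  0.   ]
```

View pics/w14.png

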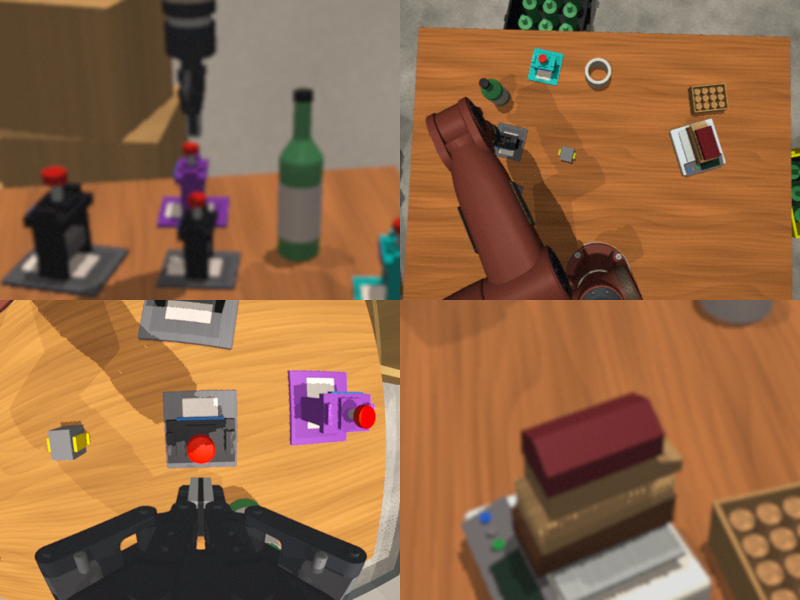

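All is as asked: pile standing, cap upright on the bench, plunger up again, bystanders in place, robot clear. Handing in.

```bash
python3 -c "
from plant import arm
print(arm.sign_off())"
```

```text
the job is handed in; nothing more can be done
None
```

The job is done and handed in at about 64 s. No verdict came back.

- **Pile:** The four offcuts found were stacked on the pan in the order wedge, taper, bevel, ridge (the undercut was absent). The wedge and taper slopes nearly cancel. By the wrist camera all four lie within about 7 mm of the pan's middle, and the last side picture shows the pile standing as it did before the cap and stamp work. I did not measure its tilt; by the given sizes, the bevel and ridge should lie about 0.6° off level.
- **Stamp:** The cap came off with both tabs squeezed in (opening 48 mm) and stands upright on the bench near (0.46, 0.13). The plunger went to its stop: the head's top stayed at 0.120 m while the force rose from 12 to 20 N. The final picture shows it up again.
- **Bystanders:** The bottle, label roll and cork carton read within about 15 mm of where they first were. That is as much as the two fixed cameras differ between themselves, and nothing touched them.
- **Disagreements:** The first wrist fit had the wedge turned end for end. The fixed cameras gave weak evidence the other way. A closer view from the side settled it before the grasp. The pan's middle differed by about 3 mm between the top and wrist cameras, so I aimed at a point between the two.

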